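# Hang the sample cases on the display stand

## Task

Open the dye stall: take every grey sample case out of the tip-out rack and hang each one by its eye on a peg of its own on the display stand, hanging straight and still. Leave the low cardboard box file in the rack and everything else on the table where it is.

Things in the scene. Friction and masses are not known exactly. Their poses are not given: they have to be found in the camera images.
- caseA: grey rigid sample case, black spine: closed block 90 (x, depth) x 40 (y, thickness) x 160 (z, height) mm, 0.35 kg; origin: centre of underside; spine on its -x side. Starts upright in a rack slot, spine to the rack's front. A felt-lined 28 mm square eye (a swing on a peg dies out in seconds) runs through the thickness, centre 130 mm above the underside, mid-depth. Cases are alike; absent ones read None
- caseB: grey rigid sample case, black spine: closed block 90 (x, depth) x 40 (y, thickness) x 160 (z, height) mm, 0.35 kg; origin: centre of underside; spine on its -x side. Starts upright in a rack slot, spine to the rack's front. A felt-lined 28 mm square eye (a swing on a peg dies out in seconds) runs through the thickness, centre 130 mm above the underside, mid-depth. Cases are alike; absent ones read None
- caseC: grey rigid sample case, black spine: closed block 90 (x, depth) x 40 (y, thickness) x 160 (z, height) mm, 0.35 kg; origin: centre of underside; spine on its -x side. Starts upright in a rack slot, spine to the rack's front. A felt-lined 28 mm square eye (a swing on a peg dies out in seconds) runs through the thickness, centre 130 mm above the underside, mid-depth. Cases are alike; absent ones read None
- caseA_eye (a point): centre of the eye of caseA, half way through the thickness; axes as the case's
- caseB_eye (a point): centre of the eye of caseB, half way through the thickness; axes as the case's
- caseC_eye (a point): centre of the eye of caseC, half way through the thickness; axes as the case's
- peg1 (a point): middle of the usable length of the +y end peg: a level flat bar 16 mm wide, 12 high, along the stand's x, free end (ball 18 mm across) to -x. Along the peg from here: ball centre 39 mm to -x; to +x a stop collar (32 mm thick) begins at 31 mm, the crossbar at 66 mm. There is room for one 40 mm case between ball and collar. Axes as the stand's
- peg2 (a point): middle of the usable length of the middle peg: a level flat bar 16 mm wide, 12 high, along the stand's x, free end (ball 18 mm across) to -x. Along the peg from here: ball centre 39 mm to -x; to +x a stop collar (32 mm thick) begins at 31 mm, the crossbar at 66 mm. There is room for one 40 mm case between ball and collar. Axes as the stand's
- peg3 (a point): middle of the usable length of the -y end peg: a level flat bar 16 mm wide, 12 high, along the stand's x, free end (ball 18 mm across) to -x. Along the peg from here: ball centre 39 mm to -x; to +x a stop collar (32 mm thick) begins at 31 mm, the crossbar at 66 mm. There is room for one 40 mm case between ball and collar. Axes as the stand's
- rack: plywood tip-out rack, fixed; origin on the table under the middle of the slots, front to its -x. Floor 10 mm up; four slots 44 mm wide at y = -75, -25, 25, 75 mm between 6 mm partitions (x = -45 to 45, tops 166 mm above the table; the cases' tops are at 170), so a standing case cannot be gripped by its sides. A front lip 8 mm high, inner face at x = -48, holds the foot
- rack_back (a point): middle of the top of the rack's low back stop bar (8 mm thick, from x = 50 in the rack's frame, 55 mm above the table). Above it the rear edge of a case is free for a finger: pulled forward at its top, the case turns about its front foot at the lip, each in its slot
- rack_rest (a point): middle of the axis of the rack's rest bar, a level steel bar 12 mm thick along y in front of the slots. A case tipped past its balance point (about 30 degrees) stays leaning on it at about 38 degrees, its top 40 mm clear of the partitions; there it can be gripped across its thickness at the spine side of its top and lifted straight up
- stand: steel display stand, fixed, a crossbar (20 x 360 x 26 mm, centre 190 mm high) on two posts with three pegs pointing to its -x, 120 mm apart along y, axes 190 mm above the table; origin on the table under the middle of the crossbar's front face
- boxfile: low brown cardboard box file without an eye, 90 x 40 x 105 mm, standing in one of the rack's slots; stays there; origin: centre of the underside
- cup1: paper cup, 76 mm wide, 90 high, bystander; origin: underside
- cup2: paper cup like cup1, bystander
- bottle: grey bottle, 64 mm wide, 170 high, bystander; origin: underside
- jar: glass jar 72 mm wide, 100 high, bystander; origin: underside
- roller: printing roller with wooden handle, about 210 mm long, 120 wide, 42 high, lying, handle to its -x, bystander; origin: underside
Not all that is in view belongs to the job. Leave any purple look-alike of the caseC alone. Leave any red look-alike of the caseB alone.

How it is judged:
At the end, for the whole second after the job is handed in: Every case present hangs with its eye round a peg, one to a peg, between the ball and the collar (eye centre within 22 mm of the peg's middle point along the peg and 14 mm across it, 0 to 17 mm below the axis), within 0.2 rad of upright and at rest (((x of caseA_eye in the frame of peg1 between -0.024 and 0.022 m and y of caseA_eye in the frame of peg1 between -0.014 and 0.014 m and z of caseA_eye in the frame of peg1 between -0.017 and 0.004 m) or (x of caseA_eye in the frame of peg2 between -0.024 and 0.022 m and y of caseA_eye in the frame of peg2 between -0.014 and 0.014 m and z of caseA_eye in the frame of peg2 between -0.017 and 0.004 m) or (x of caseA_eye in the frame of peg3 between -0.024 and 0.022 m and y of caseA_eye in the frame of peg3 between -0.014 and 0.014 m and z of caseA_eye in the frame of peg3 between -0.017 and 0.004 m)) and angle between each of caseA, caseB, caseC's own z axis and vertical below 0.2 rad and linear speed of each of caseA, caseB, caseC below 0.03 m/s and ((x of caseB_eye in the frame of peg1 between -0.024 and 0.022 m and y of caseB_eye in the frame of peg1 between -0.014 and 0.014 m and z of caseB_eye in the frame of peg1 between -0.017 and 0.004 m) or (x of caseB_eye in the frame of peg2 between -0.024 and 0.022 m and y of caseB_eye in the frame of peg2 between -0.014 and 0.014 m and z of caseB_eye in the frame of peg2 between -0.017 and 0.004 m) or (x of caseB_eye in the frame of peg3 between -0.024 and 0.022 m and y of caseB_eye in the frame of peg3 between -0.014 and 0.014 m and z of caseB_eye in the frame of peg3 between -0.017 and 0.004 m)) and ((x of caseC_eye in the frame of peg1 between -0.024 and 0.022 m and y of caseC_eye in the frame of peg1 between -0.014 and 0.014 m and z of caseC_eye in the frame of peg1 between -0.017 and 0.004 m) or (x of caseC_eye in the frame of peg2 between -0.024 and 0.022 m and y of caseC_eye in the frame of peg2 between -0.014 and 0.014 m and z of caseC_eye in the frame of peg2 between -0.017 and 0.004 m) or (x of caseC_eye in the frame of peg3 between -0.024 and 0.022 m and y of caseC_eye in the frame of peg3 between -0.014 and 0.014 m and z of caseC_eye in the frame of peg3 between -0.017 and 0.004 m))); the robot touches nothing.
It fails at once if a bystander (box file, cup, bottle, jar, roller) is moved more than 30 mm (distance of any of boxfile, cup1, cup2, bottle, jar, roller from where it was at the start of the episode above 0.03 m).
Of caseA, caseB, caseC only 2 to 3 are there at a start; the rules pass over those that are not, and their reading is None.
At some moment in a run one of caseA, caseB, caseC may be knocked a few centimetres aside while the robot is not near it.
It also fails if it takes over 210 s, if anything falls off the work surface, if the arm or the gripper's body presses on something with over 40 N, if the wrist force passes 120 N, or if a joint passes its speed limit or range.

## Robot

A 6-joint arm with a two-finger parallel gripper is mounted at the origin on the work surface. World frame = base frame: x ahead of the robot, y to its left, z up, the work surface at z = 0. Lengths are in m, angles in rad, forces in N, time in s.
With the tool pointing down it reaches from about 0.35 to 0.775 m from the base axis. Payload 7.3 kg.
Tool frame: the origin (TCP) lies on the centre line of the jaws, within the pads' length; the fingertips stand 14 mm ahead of it and the grasp point (between the pads) lies 5 mm behind it; z points along the fingers, y is the direction in which the jaws open and shut (so a half turn about z gives the same grasp; the last joint's range is limited). The gripper opens to 92 mm and grips with 3 to 60 N. Pads are 19 mm wide; open, the fingers measure 130 mm over their backs; the gripper's body (75 mm by 190 mm) begins 47 mm behind the grasp point.
Start: joints at [1.099, 0.342, 1.524, -0, 1.275, -0.146], TCP at [0.168, 0.497, 0.241] pointing down, gripper open.
Joint ranges: [-2.53, 2.53], [-0.77, 2.02], [0.04, 2.7], [-1, 4.14], [0.28, 2.66], [-3.11, 3.11]. Speed limits (rad/s): [2.57, 2.57, 3.14, 3.14, 3.14, 3.14].

## Interface

Orientations are given as [roll, pitch, yaw] about the fixed x, y, z axes, in that order (R = Rz(yaw) Ry(pitch) Rx(roll)).
In Python, from cell import telemetry, cams, robot gives the robot as it stands.
- The arm moves only by the tool servo_tool, never from a script. Its argument "targets" is text: rows parted by semicolons, each of 4 numbers parted by spaces: the shift along the tool's x, y, z in mm, then the turn about the tool's z in rad. In form: x y z yaw; .... A call has 1 to 20 rows; each row shifts and turns the pose as measured when the row begins, along the tool's axes as they then stand; what a row does not reach is not made up. A row lasts 1/8 s, in which the tool goes at most 62.5 mm and 10.7 degrees, less where a joint would pass 70% of its speed; a pose out of reach is approached as far as the arm can. A call with a gripper value outside its range is refused whole. "hand" is the opening, from 0 (shut) to 1 (fully open), set as the call begins (left out, the last holds). The fingers move at their own pace and stop on an object; "squeeze" is the grip in N (left out, the last holds). Time passes only in rows, so rows that do not move let the fingers close. It gives the time, the measured TCP pose, the force and the opening at its end, in the units of the state.
- telemetry.observe(): the state, without advancing time (a new reading comes with each control period).
- cams.read_camera(name): name is "scene" or "top" or "wrist"; returns a dict with "color" (400x640x3 uint8, red, green, blue), "K" (3x3 intrinsics, pixels), "k1" (the pictures are not rectified: a ray, as slopes to the right and down, at radius r is drawn at 1 + k1 r^2 times it, then the intrinsics apply), "R" (3x3) and "t" (3): a world point X has camera coordinates R X + t. Camera axes: x right, y down, z forward; pixel columns grow to the right and rows downward; lengths in m; the calibration is good to about 2 mm. A picture is of the moment at which its call begins. There is no depth.
- robot.hand_in(): hands the job in, once; it reports no verdict.
Trained networks look in a picture, given as the dict that the camera call returned (one of the last four; its "shot" number tells which), for a name from the list of things; names that differ only in an ending like _2 or _b are one class to them, and where a whole thing is asked for, a point or a joint stands for the part that bears it (a point fixed in the world has none). Each returns a list of dicts, best first, with "score" (0 to 1); they miss things now and then, are a little off and sometimes report something else, mostly with a low value. They report only what shows in the picture. A call takes as long as a camera call. They do not tell look-alikes from the thing itself.
- cams.cut_out(picture, query): "region" (400x640 bool, what is visible of it) and "extent" ([centre column, centre row, width, height] in pixels, round what is visible of it).
The state is a dict: "time": time; "qpos": joint angles; "qvel": joint speeds; "joint_efforts": joint torques, N m; "tool_pos": TCP position; "tool_rot": TCP orientation; "contact_force": force on the tool from outside, world axes, zero at the start; "torque": the same for the moment, N m; "opening": finger opening in m.
Only numpy, scipy, OpenCV 4.12 (cv2) and the standard library are available. Lean on these libraries where they do the work, as an engineer would, in place of code of your own. Each camera call takes 0.05 s, during which the arm holds its last target.

## Working session

There is one attempt and no reset: what is moved stays moved. The work goes in short steps, Python scripts to look and compute and a tool call to move; the robot and the scene stay as the last step left them, time stands still between calls to the robot, and variables do not carry over. Pictures are saved under pics/ and viewed, and the job is handed in when it is done.

Besides the shell and the picture viewer there is one more tool, called after "Emit:" as name(argument=value, ...), one argument or row to a line, values as JSON. servo_tool: Moves the arm, as the interface text tells. Its arguments: {"type":"object","properties":{"targets":{"type":"string"},"hand":{"type":"number"},"squeeze":{"type":"number"}},"required":["targets"]}

```bash
ls; mkdir -p pics; python3 - <<'E'
from cell import telemetry, cams, robot
import cv2
print(telemetry.observe())
for n in ["scene","top","wrist"]:
    p=cams.read_camera(n); cv2.imwrite(f"pics/{n}0.png",p["color"][:,:,::-1])
    print(n,p["K"].tolist(),p["k1"],p["R"].tolist(),p["t"].tolist(),p["shot"])
E
```

```text
pics
{'time': 0.0, 'qpos': array([ 1.09901107e+00,  3.42725811e-01,  1.52501705e+00,  4.66332307e-06,
        1.27536740e+00, -1.45980100e-01]), 'qvel': array([-0.00044039,  0.00100906,  0.00031516,  0.000514  ,  0.00020089,
       -0.00101324]), 'joint_efforts': array([-6.57555938e-04, -4.31247926e+01, -2.44217259e+01,  7.16242706e-02,
        5.59324678e-02, -8.64664526e-05]), 'tool_pos': array([0.16783239, 0.49705341, 0.24004332]), 'tool_rot': array([-3.14009183e+00, -2.25166640e-04,  2.81578597e+00]), 'contact_force': array([ 0.71148344, -0.21640339,  0.61960535]), 'torque': array([-0.02732028,  0.01553673,  0.01825196]), 'opening': 0.09177970406642995}
scene [[407.001006416407, 0.0, 321.23838662177155], [0.0, 407.001006416407, 206.618184510222], [0.0, 0.0, 1.0]] -0.0015782589128462933 [[0.9068644220632445, -0.4210971191780641, 0.016557059395712132], [-0.28469303844909816, -0.6411294355135103, -0.7126730812769261], [0.3107197995856045, 0.6415841824250837, -0.7013008933456587]] [-0.4778131178011457, 0.28712897932574794, 1.0912211323407157] 1
top [[513.9328400613077, 0.0, 312.8755738888682], [0.0, 513.9328400613077, 196.57744703237339], [0.0, 0.0, 1.0]] 0.03940152446885715 [[-0.02039578348830543, -0.9997755987550242, -0.005723997722841343], [-0.9983479015811724, 0.020673592367057732, -0.05361035335744438], [0.05371665872303936, 0.004621115955444097, -0.9985455251829827]] [0.03795101745828069, 0.552547296274216, 1.8526363623825994] 2
wrist [[354.8271387066728, 0.0, 319.0702838258922], [0.0, 354.8271387066728, 197.75729962013222], [0.0, 0.0, 1.0]] -0.05209497339537762 [[0.3201815783975397, 0.947356104375351, -0.00041031405453091576], [0.9118531287869294, -0.30806498451984726, 0.2713297566325482], [0.2569194978516651, -0.08724893589923871, -0.962486360842637]] [-0.5239728349670519, -0.034559951786652165, 0.3895094359386365] 3
```

View pics/scene0.png

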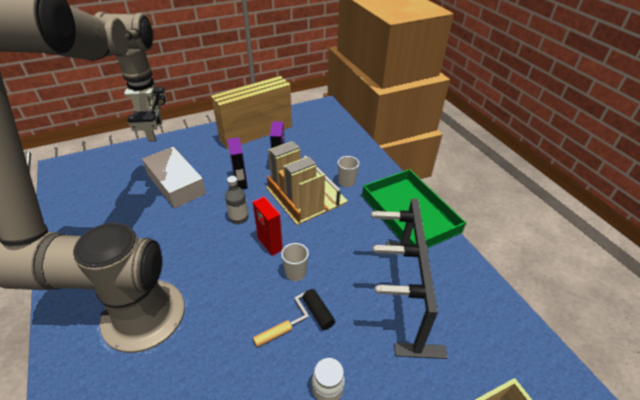

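View pics/top0.png

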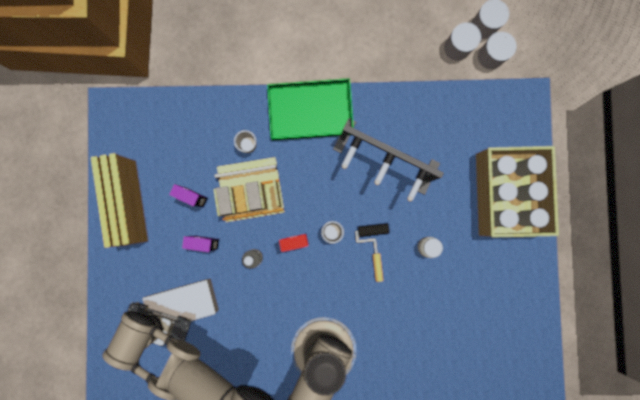

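View pics/wrist0.png

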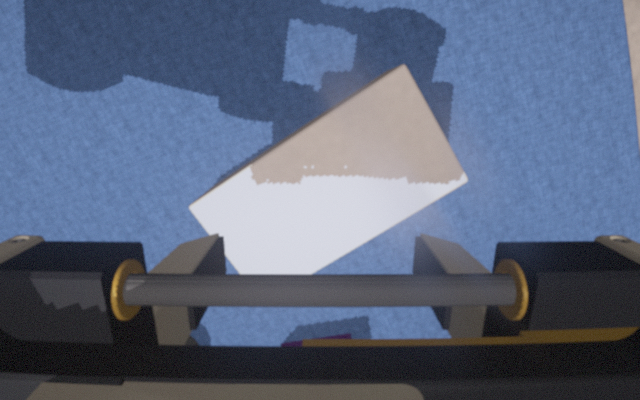

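```bash
python3 - <<'E'
import cv2
a=cv2.imread("pics/top0.png"); b=cv2.imread("pics/scene0.png")
cv2.imwrite("pics/top0z.png",cv2.resize(a[90:270,160:460],None,fx=2.6,fy=2.6,interpolation=cv2.INTER_CUBIC))
cv2.imwrite("pics/scene0z.png",cv2.resize(b[110:370,200:480],None,fx=2.3,fy=2.3,interpolation=cv2.INTER_CUBIC))
E
```

```text
(no output)
```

View pics/top0z.png

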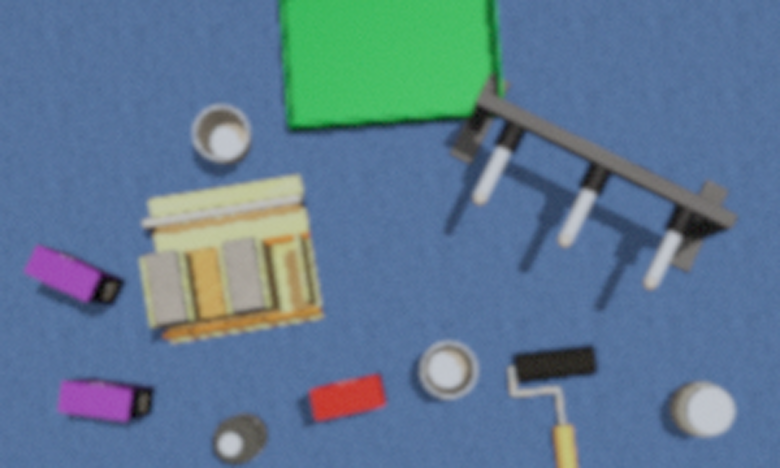

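View pics/scene0z.png

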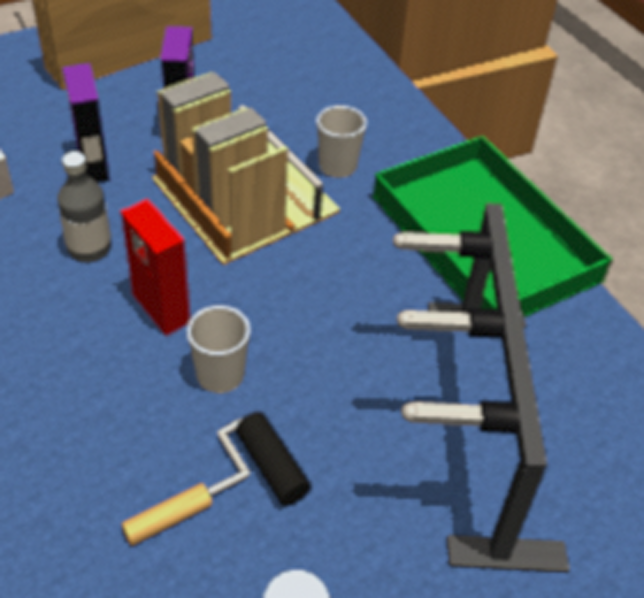

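```bash
cat > h.py <<'E'
from cell import telemetry, cams, robot
import cv2, numpy as np
from scipy.optimize import least_squares
from scipy.spatial.transform import Rotation as Ro
def shot(n,name=None,z=None,f=1):
    p=cams.read_camera(n)
    if name:
        im=p["color"][:,:,::-1]
        if z: im=im[z[1]:z[3],z[0]:z[2]]
        if f!=1: im=cv2.resize(im,None,fx=f,fy=f,interpolation=cv2.INTER_CUBIC)
        cv2.imwrite(f"pics/{name}.png",im)
    return p
def proj(p,X):
    X=np.atleast_2d(X); c=X@np.array(p["R"]).T+np.array(p["t"]); s=c[:,:2]/c[:,2:]
    r2=(s**2).sum(1,keepdims=True); s=s*(1+p["k1"]*r2); K=np.array(p["K"])
    return s@K[:2,:2].T+K[:2,2]
def ray(p,uv):
    K=np.array(p["K"]); d=(np.array(uv,float)-K[:2,2])/[K[0,0],K[1,1]]; s=d.copy()
    for _ in range(20): s=d/(1+p["k1"]*(s@s))
    R=np.array(p["R"]); return -R.T@np.array(p["t"]), R.T@np.array([*s,1])
def at_z(p,uv,z):
    o,d=ray(p,uv); return o+d*(z-o[2])/d[2]
E
python3 - <<'E'
from h import *
p=shot("top"); q=shot("scene")
for n in ["rack","stand","caseA","boxfile","cup1","bottle","jar","roller"]:
    for pic,nm in((p,"top"),(q,"scene")):
        for d in cams.cut_out(pic,n)[:4]:
            e=np.array(d["extent"]); print(n,nm,round(d["score"],2),e.round(1), at_z(pic,e[:2],0.08).round(3) if nm=="top" else "")
E
```

```text
rack top 0.87 [248.8 191.2  69.5  61.3] [0.573 0.251 0.08 ]
rack scene 0.8 [308.6 189.9  79.9  70.4] 
stand top 0.98 [386.4 159.8 112.4  80.6] [ 0.674 -0.235  0.08 ]
stand scene 0.92 [408.8 280.9  71.3 155.5] 
stand scene 0.17 [348.1 172.2  19.7  31.3] 
boxfile top 0.85 [241.9 201.2  15.1  25.7] [0.539 0.275 0.08 ]
boxfile top 0.65 [430.6 248.5  25.5  21.6] [ 0.361 -0.379  0.08 ]
boxfile scene 0.45 [280.6 181.1   7.   19.8] 
cup1 top 0.94 [245.8 143.1  24.4  22.4] [0.743 0.259 0.08 ]
cup1 top 0.87 [333.6 231.2  25.9  23.8] [ 0.427 -0.044  0.08 ]
cup1 scene 0.84 [296.4 262.3  30.   38.8] 
cup1 scene 0.66 [349.1 172.6  23.7  30.4] 
bottle top 0.62 [249.5 257.5  20.4  18. ] [0.342 0.251 0.08 ]
bottle scene 0.74 [237.  200.5  21.8  51. ] 
bottle scene 0.3 [308.4 188.6  76.7  76.1] 
jar top 0.75 [430.5 247.   24.3  21.3] [ 0.366 -0.379  0.08 ]
jar top 0.62 [254.6 195.9  16.1  24.1] [0.556 0.231 0.08 ]
jar scene 0.88 [329.2 377.1  31.3  40.1] 
roller top 0.56 [371.7 253.6  34.2  57.5] [ 0.347 -0.174  0.08 ]
roller scene 0.67 [294.  318.6  81.7  59.5]
```

```bash
cat >> h.py <<'E'
def tool():
    o=telemetry.observe(); return np.array(o["tool_pos"]),np.array(o["tool_rot"]),o
def plan(x,y,z,yaw=None):
    """delta in tool axes (mm) for world target, incl yaw turn about tool z"""
    p,r,o=tool(); R=Ro.from_euler("xyz",r).as_matrix()
    d=R.T@(np.array([x,y,z])-p)*1000
    t=0
    if yaw is not None:
        # tool z down -> turn about tool z is -world yaw ; jaw symmetric mod pi
        t=-(yaw-r[2]); t=(t+np.pi/2)%np.pi-np.pi/2
    print("pos",p.round(4),"rot",r.round(4),"| delta mm",d.round(1),"turn",round(t,4),"q",np.array(o["qpos"]).round(2),"open",round(o["opening"],4),"F",np.array(o["contact_force"]).round(1),"t",o["time"])
    return d,t
E
python3 - <<'E'
from h import *
p=cams.read_camera("wrist"); P,r,o=tool(); R=Ro.from_euler("xyz",r).as_matrix()
C=-np.array(p["R"]).T@p["t"]
print("cam in tool mm",(R.T@(C-P)*1000).round(1)); print("cam axes in tool (cols)",(R.T@np.array(p["R"]).T).round(3))
plan(0.45,0.22,0.45,np.pi-0.0)
E
```

```text
cam in tool mm [  72.3   -0.7 -143.9]
cam axes in tool (cols) [[-0.    -0.962 -0.271]
 [ 1.    -0.     0.001]
 [-0.001 -0.271  0.962]]
pos [0.168  0.4974 0.2408] rot [3.1415 0.     2.8158] | delta mm [-355.9 -172.5 -209.2] turn -0.3258 q [ 1.1   0.34  1.52 -0.    1.28 -0.15] open 0.0918 F [-0.4 -0.4  0.5] t 1.1
```

Emit:
servo_tool(
  targets="0 0 -50 0;0 0 -50 0;-20 -20 -50 0;-40 -20 0 -0.04;-40 -20 0 -0.04;-40 -20 0 -0.04;-40 -20 0 -0.04;-40 -20 0 -0.04;-40 -20 0 -0.04;-40 -20 0 -0.04;-40 -20 0 -0.04;0 0 0 0;0 0 0 0",
)

```text
time: 2.72
tool_pos: [0.4737, 0.2507, 0.3961]
tool_rot: [3.141, 0.002, -3.135]
contact_force: [-0.5, -0.2, 0.6]
opening: 0.0921
```

```bash
python3 - <<'E'
from h import *
plan(0.45,0.22,0.40,np.pi)
shot("wrist","w1")
E
```

```text
pos [0.4737 0.2507 0.3961] rot [ 3.1408e+00  1.8000e-03 -3.1351e+00] | delta mm [ 23.9 -30.5  -4. ] turn 0.0065 q [ 0.34  0.3   1.17  0.    1.67 -1.23] open 0.0921 F [-0.5 -0.2  0.6] t 2.725
```

View pics/w1.png

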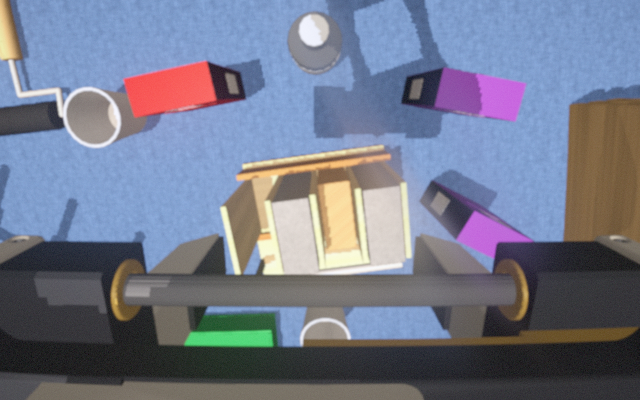

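Emit:
servo_tool(
  targets="40 -5 0 0;40 -5 0 0;50 0 0 0;0 0 0 0;0 0 0 0",
)

```text
time: 3.4
tool_pos: [0.336, 0.242, 0.3963]
tool_rot: [3.139, 0.004, -3.128]
contact_force: [0.1, -0.6, 0.3]
opening: 0.0917
```

```bash
python3 - <<'E'
from h import *
plan(0.45,0.22,0.40,np.pi)
shot("wrist","w2",(160,20,480,240),2.5)
E
```

```text
pos [0.336  0.242  0.3963] rot [ 3.139   0.0039 -3.1284] | delta mm [-113.7  -23.5   -3.3] turn 0.0132 q [ 0.44  0.05  1.47  0.    1.61 -1.15] open 0.0917 F [ 0.1 -0.6  0.3] t 3.4
```

View pics/w2.png

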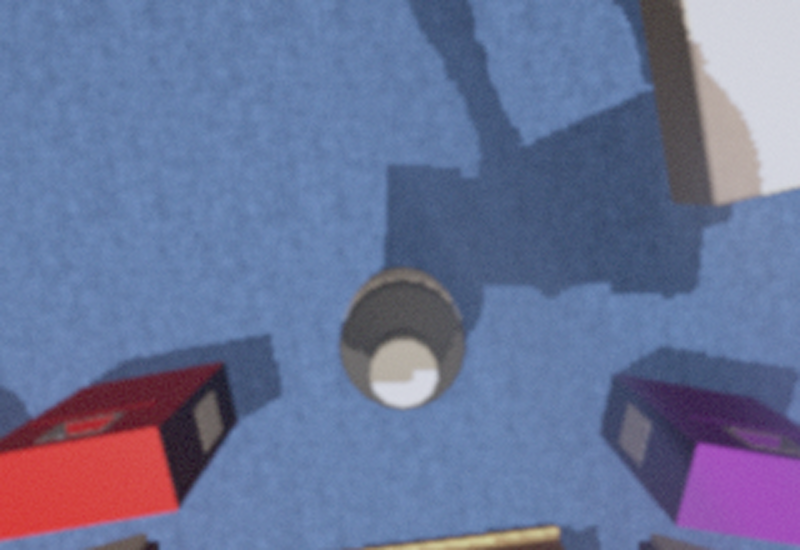

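Emit:
servo_tool(
  targets="-50 0 0 0;-60 0 0 0;-60 0 0 0;-60 0 0 0;0 0 0 0;0 0 0 0",
)

```text
time: 4.2
tool_pos: [0.5775, 0.2452, 0.3916]
tool_rot: [3.139, -0.001, -3.129]
contact_force: [-0.2, 0.0, -0.6]
opening: 0.092
```

```bash
python3 - <<'E'
from h import *
plan(0.45,0.22,0.40,np.pi)
p=shot("wrist","w3",(160,0,480,240),2.5)
import pickle; pickle.dump(p,open("w3.pkl","wb"))
E
```

```text
pos [0.5775 0.2452 0.3916] rot [ 3.1394e+00 -9.0000e-04 -3.1294e+00] | delta mm [127.8 -23.7  -8.4] turn 0.0122 q [ 0.28  0.5   0.88  0.    1.77 -1.3 ] open 0.092 F [-0.2  0.  -0.6] t 4.2
```

View pics/w3.png

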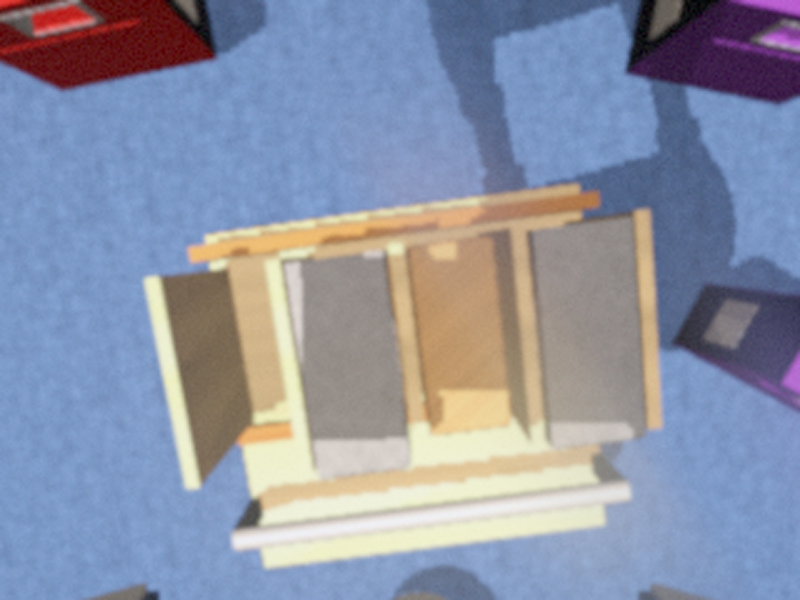

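```bash
cat > fit.py <<'E'
from h import *; import pickle
p=pickle.load(open("w3.pkl","rb"))
obs=[((45,103,166),(147,278)),((45,97,166),(163,276)),((-45,103,166),(186,490)),((-45,97,166),(200,488)),
((45,53,166),(267,262)),((45,47,166),(283,260)),((45,-47,166),(512,230)),((45,-53,166),(527,228)),((-45,-47,166),(530,440)),((-45,-53,166),(544,438)),
((45,-97,166),(636,211)),((45,-103,166),(652,209)),((-45,-97,166),(647,430)),((-45,-103,166),(662,428))]
M=np.array([o[0] for o in obs])/1000; U=np.array([o[1] for o in obs])/2.5+[160,0]
def w(a,M): 
    c,s=np.cos(a[2]),np.sin(a[2]); return np.c_[a[0]+c*M[:,0]-s*M[:,1],a[1]+s*M[:,0]+c*M[:,1],M[:,2]]
f=lambda a:(proj(p,w(a,M))-U).ravel()
r=least_squares(f,[0.56,0.25,3.2],loss="soft_l1"); print(r.x, r.fun.reshape(-1,2).round(1).tolist())
C=np.array([[x,y,z] for x in(-48,42) for y in (25,-75) for z in (170,)])/1000.
print("case tops px",C.tolist(),((proj(p,w(r.x,C))-[160,0])*2.5).round(0).tolist())
B=np.array([[x,y,55] for x in (50,58) for y in(-100,100)])/1000.
print("backbar",((proj(p,w(r.x,B))-[160,0])*2.5).round(0).tolist())
# rest bar: observed ends
for uv in [(235,540),(630,490)]:
    for z in (.06,.08,.1,.12):
        X=at_z(p,np.array(uv)/2.5+[160,0],z); c,s=np.cos(r.x[2]),np.sin(r.x[2]); d=X-[r.x[0],r.x[1],0]
        print("rest z",z,(np.array([c*d[0]+s*d[1],-s*d[0]+c*d[1]])*1000).round(1))
# cup1, bystanders in rack frame
E
python3 fit.py
```

```text
[0.54860613 0.24986013 3.28342892] [[-0.7, 0.0], [-1.3, -0.0], [0.4, -0.3], [0.3, -0.2], [-0.4, -0.4], [-0.9, -0.4], [0.0, -0.9], [-0.0, -0.8], [1.0, 2.0], [1.0, 2.1], [-0.0, 0.4], [-0.5, 0.4], [0.8, 0.1], [0.4, 0.2]]
case tops px [[-0.048, 0.025, 0.17], [-0.048, -0.075, 0.17], [0.042, 0.025, 0.17], [0.042, -0.075, 0.17]] [[366.0, 475.0], [600.0, 446.0], [335.0, 259.0], [584.0, 226.0]]
backbar [[585.0, 209.0], [206.0, 260.0], [584.0, 193.0], [203.0, 245.0]]
rest z 0.06 [-103.4  111.2]
rest z 0.08 [-97.2 106.5]
rest z 0.1 [-91.  101.9]
rest z 0.12 [-84.8  97.2]
rest z 0.06 [-103.2 -112.5]
rest z 0.08 [ -97.  -107.8]
rest z 0.1 [ -90.8 -103. ]
rest z 0.12 [-84.6 -98.3]
```

```bash
cat >> h.py <<'E'
RK=np.array([0.5486,0.2499,3.2834])
def rk(x,y):
    c,s=np.cos(RK[2]),np.sin(RK[2]); return RK[0]+(c*x-s*y)/1000,RK[1]+(s*x+c*y)/1000
def inrk(P):
    c,s=np.cos(RK[2]),np.sin(RK[2]); d=np.array(P[:2])-RK[:2]; return np.array([c*d[0]+s*d[1],-s*d[0]+c*d[1]])*1000
E
python3 - <<'E'
from h import *
print(rk(90,25)); plan(*rk(90,25),0.28,1.7126)
for n in (-20,0,): print(rk(n,25))
E
```

```text
(np.float64(0.46303671785727596), np.float64(0.21243101617384583))
pos [0.5772 0.2451 0.3912] rot [ 3.1398e+00 -1.5000e-03 -3.1293e+00] | delta mm [114.3 -31.5 111.3] turn 1.4412 q [ 0.28  0.5   0.88  0.    1.77 -1.3 ] open 0.0916 F [-0.4 -0.3 -0.8] t 4.25
(np.float64(0.5719325572538252), np.float64(0.22797759657343727))
(np.float64(0.5521333137271799), np.float64(0.22515094559169338))
```

Emit:
servo_tool(
  targets="40 -10 0 0;40 -10 0 0;34 -11 0 0;0 0 20 0.18;0 0 20 0.18;0 0 20 0.18;0 0 20 0.18;0 0 15 0.18;0 0 10 0.18;0 0 0 0.18;0 0 0 0.18;0 0 0 0;0 0 0 0",
  hand=0,
)

```text
time: 5.88
tool_pos: [0.4434, 0.2139, 0.2983]
tool_rot: [3.115, -0.008, 1.683]
contact_force: [-0.7, 0.8, -0.5]
opening: 0.0002
```

```bash
python3 - <<'E'
from h import *
plan(*rk(90,25),0.164,1.7126)
E
```

```text
pos [0.4434 0.2139 0.2983] rot [ 3.1154 -0.0075  1.6833] | delta mm [ -4.7  15.9 134.8] turn -0.0293 q [0.29 0.22 1.53 0.   1.36 0.18] open 0.0002 F [-0.7  0.8 -0.5] t 5.875
```

Emit:
servo_tool(
  targets="0 2 20 0;0 2 30 0;0 2 30 0;-2 2 30 -0.01;-2 4 20 -0.01;0 4 5 -0.01;0 0 0 0",
)

```text
time: 6.75
tool_pos: [0.4636, 0.2145, 0.1641]
tool_rot: [3.107, -0.007, 1.735]
contact_force: [0.0, -0.8, 0.1]
opening: 0.0005
```

```bash
python3 - <<'E'
from h import *
plan(*rk(90,25),0.164,1.7126)
p,r,o=tool(); print(inrk(p))
shot("wrist","w4")
shot("scene","s4",(200,110,480,370),2.3)
E
```

```text
pos [0.4636 0.2145 0.1641] rot [ 3.1067 -0.0074  1.7349] | delta mm [-1.9 -0.9  0.1] turn 0.0223 q [0.28 0.38 1.71 0.   1.03 0.12] open 0.0005 F [ 0.  -0.8  0.1] t 6.75
[89.15221854 23.0754501 ]
```

View pics/w4.png

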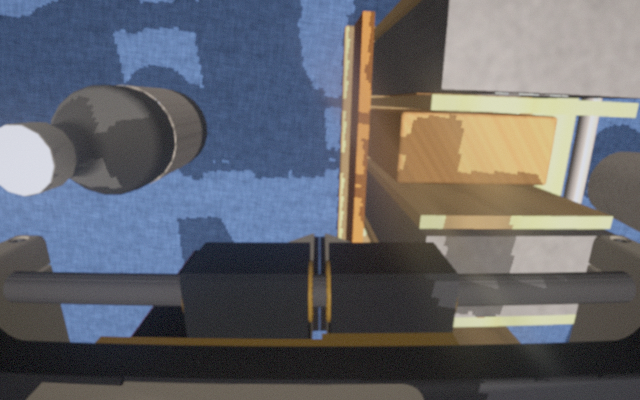

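View pics/s4.png

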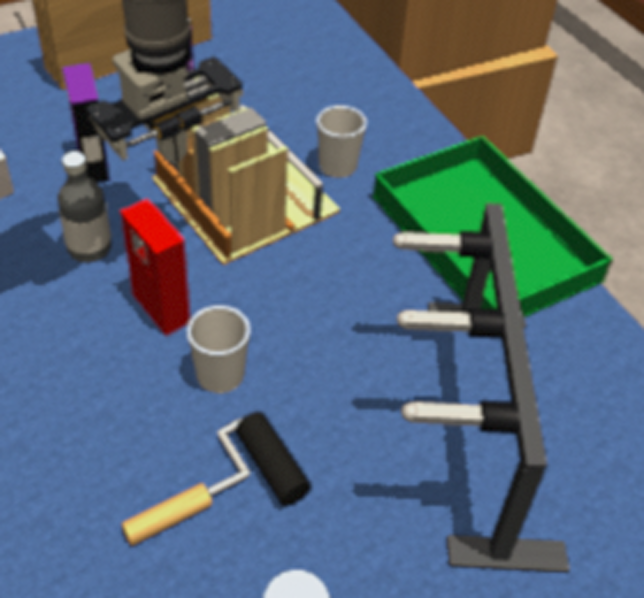

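Emit:
servo_tool(
  targets="-1 14 0 0.02;-1 10 0 0;0 10 0 0;0 10 0 0;0 10 0 0;0 10 0 0;0 10 0 0;0 10 0 0",
)

```text
time: 7.85
tool_pos: [0.5532, 0.2258, 0.1701]
tool_rot: [3.103, -0.009, 1.714]
contact_force: [-0.5, -0.4, 0.7]
opening: 0.0001
```

```bash
python3 - <<'E'
from h import *
plan(*rk(-20,25),0.164,1.7126)
p,r,o=tool(); print(inrk(p))
shot("scene","s5",(240,110,380,240),4)
E
```

```text
pos [0.5532 0.2258 0.1701] rot [ 3.1028 -0.0089  1.7136] | delta mm [-0.6 18.6  6.8] turn 0.001 q [0.26 0.51 1.46 0.   1.13 0.11] open 0.0001 F [-0.5 -0.4  0.7] t 7.85
[-1.18692112 24.51824943]
```

View pics/s5.png

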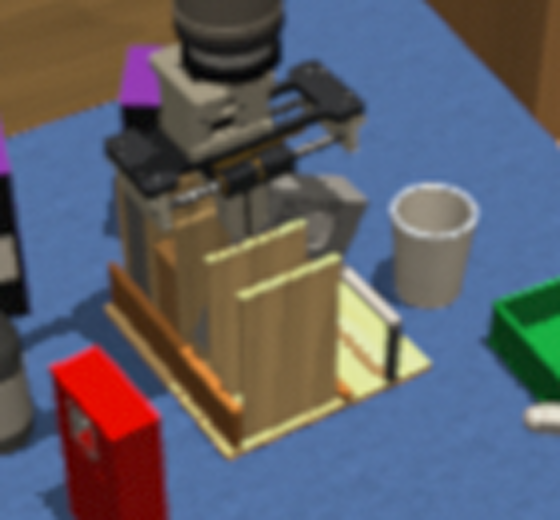

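Emit:
servo_tool(
  targets="0 -10 0 0;0 0 -30 0;0 0 -40 0;0 0 -30 0;0 30 0 0.1;0 40 0 0.1;30 20 0 0.1;0 0 0 0.1;0 0 0 0.1;0 0 0 0.1;0 0 0 0.1;0 0 0 0.1;0 0 0 0.1;0 0 0 0.1;0 0 0 0.1;0 0 0 0.1;0 0 0 0.1;0 0 0 0.1;0 0 0 0.1;0 0 0 0",
)

```text
time: 10.4
tool_pos: [0.6184, 0.2575, 0.2703]
tool_rot: [-3.136, -0.022, 0.167]
contact_force: [-0.2, 0.3, 0.8]
opening: 0.0006
```

```bash
python3 - <<'E'
from h import *
plan(*rk(-128,25),0.138,0.1418)
p,r,o=tool(); print(inrk(p))
shot("top","t5",(200,130,300,230),6)
shot("scene","s6",(240,110,380,240),4)
shot("wrist","w6")
E
```

```text
pos [0.6184 0.2575 0.2703] rot [-3.1355 -0.022   0.1673] | delta mm [ 54.3  24.9 133.3] turn 0.0255 q [0.28 0.59 1.04 0.   1.49 1.68] open 0.0006 F [-0.2  0.3  0.8] t 10.4
[-70.1445805    2.36917549]
```

View pics/w6.png

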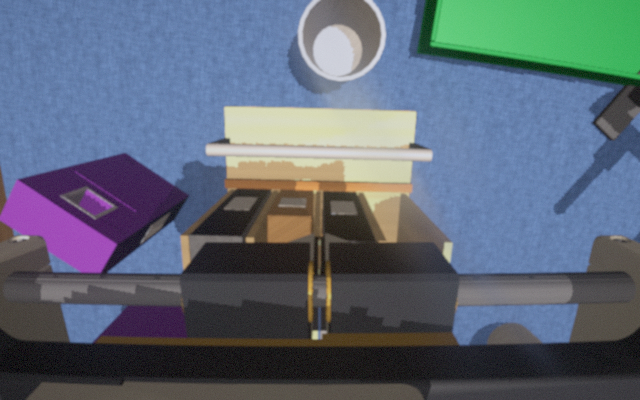

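View pics/s6.png

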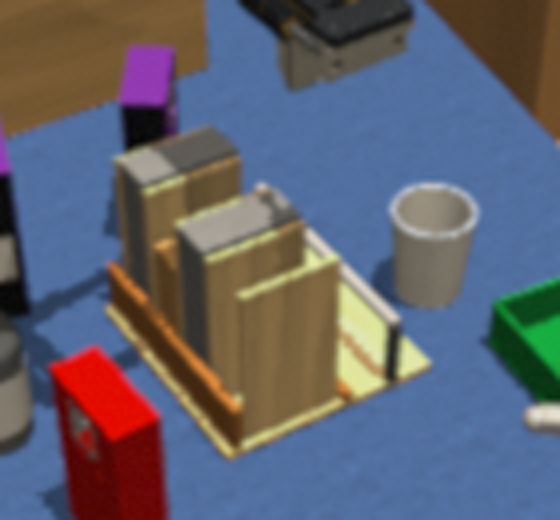

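Emit:
servo_tool(
  targets="-30 0 0 -0.1;-40 0 0 -0.1;-40 0 0 -0.1;-40 0 0 -0.1;0 0 0 -0.1;0 0 0 -0.1;0 0 0 -0.1;0 0 0 -0.1;0 0 0 -0.1;0 0 0 -0.1;0 0 0 -0.1;0 0 0 -0.1;0 0 0 -0.1;0 0 0 -0.1;0 0 0 -0.1;0 0 0 -0.05;0 0 0 0",
)

```text
time: 12.68
tool_pos: [0.4707, 0.2064, 0.2672]
tool_rot: [3.116, -0.005, 1.795]
contact_force: [-0.1, 0.4, 0.5]
opening: 0.0002
```

```bash
python3 - <<'E'
from h import *
plan(*rk(85,25),0.16,1.7126)
p,r,o=tool(); print(inrk(p))
E
```

```text
pos [0.4707 0.2064 0.2672] rot [ 3.1159 -0.0048  1.7949] | delta mm [  6.7  -3.9 107.2] turn 0.0823 q [0.26 0.29 1.53 0.   1.3  0.04] open 0.0002 F [-0.1  0.4  0.5] t 12.675
[83.28801237 32.09611323]
```

Emit:
servo_tool(
  targets="2 0 25 0.03;2 0 30 0.03;2 -2 30 0.02;0 0 20 0;0 0 0 0",
)

```text
time: 13.3
tool_pos: [0.4706, 0.2134, 0.1605]
tool_rot: [3.113, -0.007, 1.71]
contact_force: [0.1, 0.0, -0.6]
opening: 0.0006
```

```bash
python3 - <<'E'
from h import *
plan(*rk(-35,25),0.16,1.7126)
p,r,o=tool(); print(inrk(p))
E
```

```text
pos [0.4706 0.2134 0.1605] rot [ 3.1131 -0.0073  1.7099] | delta mm [  0.4 117.3   3.9] turn -0.0027 q [0.28 0.39 1.69 0.   1.03 0.13] open 0.0006 F [ 0.1  0.  -0.6] t 13.3
[82.35179999 25.12831345]
```

Emit:
servo_tool(
  targets="0 12 0.5 0;0 12 0.5 0;0 12 0.5 0;0 12 0.5 0;0 12 0.5 0;0 12 0.5 0;0 12 0.5 0;0 10 0.5 0;0 6 0 0;0 0 0 0",
)

```text
time: 14.55
tool_pos: [0.5798, 0.2285, 0.1628]
tool_rot: [3.106, -0.008, 1.709]
contact_force: [0.4, 1.2, -0.4]
opening: 0.0001
```

```bash
python3 - <<'E'
from h import *
plan(*rk(-35,25),0.16,1.7126)
p,r,o=tool(); print(inrk(p))
shot("scene","s7",(240,110,380,240),4)
E
```

```text
pos [0.5798 0.2285 0.1628] rot [ 3.1061 -0.0082  1.709 ] | delta mm [0.6 7.  3.1] turn -0.0036 q [0.25 0.57 1.38 0.   1.16 0.11] open 0.0001 F [ 0.4  1.2 -0.4] t 14.55
[-27.89575009  25.57231466]
```

View pics/s7.png

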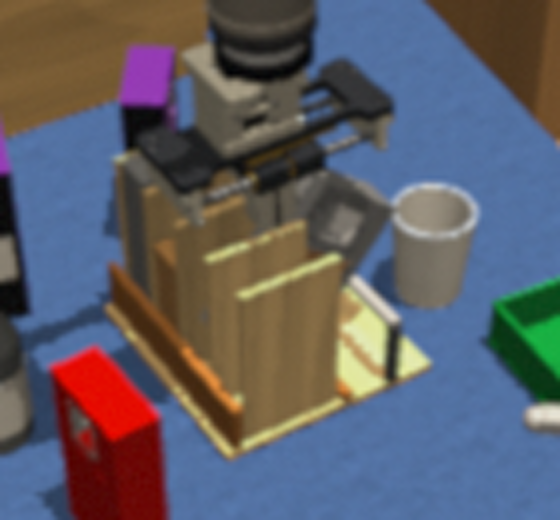

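Emit:
servo_tool(
  targets="0 -10 0 0;0 0 -30 0;0 0 -40 0;0 0 -40 0;0 35 -10 0.1;0 35 0 0.1;0 20 0 0.1;0 0 0 0.1;0 0 0 0.1;0 0 0 0.1;0 0 0 0.1;0 0 0 0.1;0 0 0 0.1;0 0 0 0.1;0 0 0 0.1;0 0 0 0.1;0 0 0 0.1;0 0 0 0.1;0 0 0 0.1;0 0 0 0",
  hand=0.65,
)

```text
time: 17.1
tool_pos: [0.6388, 0.2307, 0.2897]
tool_rot: [-3.135, -0.023, 0.165]
contact_force: [0.1, -0.2, -0.5]
opening: 0.0595
```

```bash
python3 - <<'E'
from h import *
plan(*rk(-128,25),0.138,0.1418)
p,r,o=tool(); print(inrk(p))
shot("scene","s8",(240,110,380,240),4)
shot("top","t8",(200,120,300,230),5)
shot("wrist","w8")
E
```

```text
pos [0.6388 0.2307 0.2897] rot [-3.1345 -0.0228  0.1649] | delta mm [ 38.1  -4.7 152.7] turn 0.0231 q [0.23 0.61 0.96 0.01 1.55 1.64] open 0.0595 F [ 0.1 -0.2 -0.5] t 17.1
[-86.59851642  31.71012553]
```

View pics/s8.png

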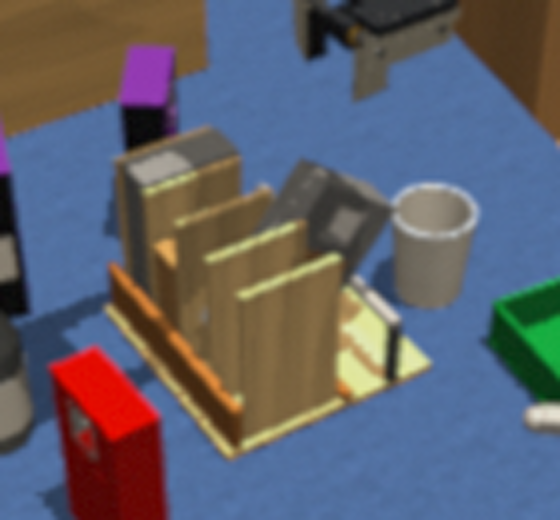

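View pics/w8.png

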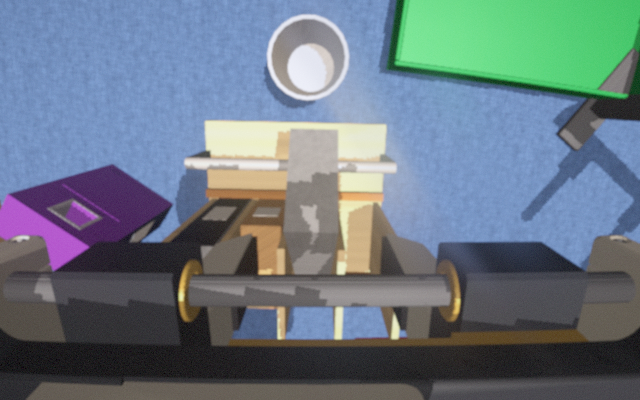

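View pics/t8.png

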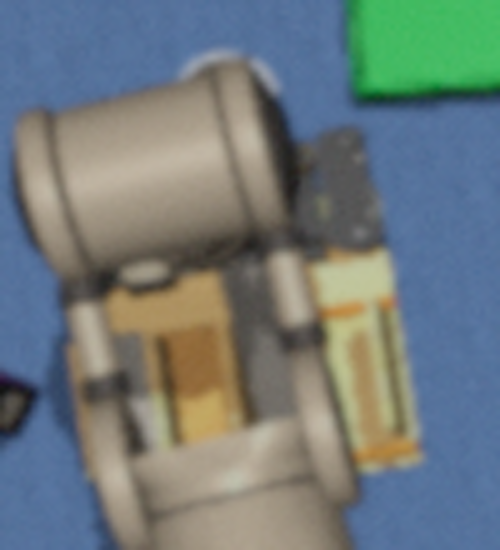

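```bash
python3 - <<'E'
from h import *
p=cams.read_camera("wrist")
for uv in [(290,130),(336,130),(313,130)]:
    print(inrk(at_z(p,uv,.136)).round(1))
print(inrk(at_z(p,(313,230),.18)).round(1))
M=np.array([[*rk(-146,5),.136],[*rk(-146,45),.136]]); print(proj(p,M))
E
```

```text
[-137.9    6. ]
[-138.8   44.3]
[-138.3   25.1]
[-66.1  27.7]
[[288.85400635 120.04770567]
 [337.19123918 121.22758315]]
```

Emit:
servo_tool(
  targets="16 -2 0 0.01;16 -3 20 0.01;0 0 30 0;0 0 30 0;0 0 25 0;0 0 15 0;0 0 0 0",
)

```text
time: 18.18
tool_pos: [0.674, 0.2425, 0.1679]
tool_rot: [-3.134, -0.025, 0.152]
contact_force: [-0.4, -0.4, 0.9]
opening: 0.0598
```

```bash
python3 - <<'E'
from h import *
plan(*rk(-122,25),0.139,0.1418)
p,r,o=tool(); print(inrk(p))
E
```

```text
pos [0.674  0.2425 0.1679] rot [-3.134  -0.0252  0.1517] | delta mm [-1.8  0.2 28.8] turn 0.0099 q [0.24 0.74 1.04 0.01 1.34 1.65] open 0.0598 F [-0.4 -0.4  0.9] t 18.175
[-123.10715375   25.00629016]
```

Emit:
servo_tool(
  targets="-1 0 14 0.01;-1 0 14 0;0 0 0 0",
)

```text
time: 18.55
tool_pos: [0.6735, 0.2428, 0.1402]
tool_rot: [-3.133, -0.028, 0.141]
contact_force: [-0.7, -0.5, -1.2]
opening: 0.0597
```

Emit:
servo_tool(
  targets="0 0 0 0;0 0 0 0;0 0 0 0;0 0 0 0",
  hand=0,
  squeeze=50,
)

```text
time: 19.05
tool_pos: [0.674, 0.2429, 0.1414]
tool_rot: [-3.133, -0.03, 0.141]
contact_force: [-1.2, -0.3, -1.6]
opening: 0.0393
```

```bash
python3 - <<'E'
from h import *
plan(*rk(-122,25),0.139,0.1418)
p,r,o=tool(); print(inrk(p))
shot("scene","s9",(240,110,380,240),4)
E
```

```text
pos [0.674  0.2429 0.1414] rot [-3.1334 -0.0305  0.1414] | delta mm [-1.2  0.3  2.4] turn -0.0004 q [0.24 0.76 1.08 0.01 1.27 1.66] open 0.0393 F [-1.2 -0.3 -1.6] t 19.05
[-123.17023258   24.70412234]
```

View pics/s9.png

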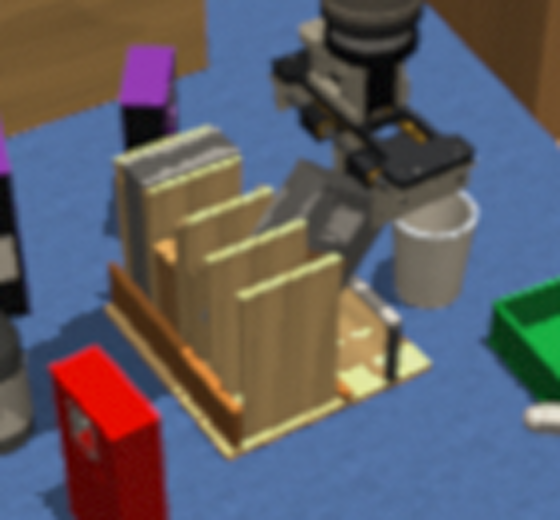

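Emit:
servo_tool(
  targets="0 0 -5 0;0 0 -10 0;0 0 -15 0;0 0 -15 0;0 0 -20 0;0 0 -20 0;0 0 -20 0;0 0 -20 0;0 0 -20 0;0 0 -15 0;0 0 -10 0;0 0 0 0",
)

```text
time: 20.6
tool_pos: [0.6685, 0.2406, 0.3267]
tool_rot: [-3.133, -0.038, 0.141]
contact_force: [-0.2, 0.1, -5.1]
opening: 0.0398
```

```bash
python3 - <<'E'
from h import *
plan(*rk(-122,25),0.31,0.1418)
p,r,o=tool(); print(inrk(p))
shot("scene","s10",(220,60,400,220),4)
import pickle; pickle.dump(shot("top","t10",(200,60,480,260),2.8),open("t10.pkl","wb"))
shot("wrist","w10")
E
```

```text
pos [0.6685 0.2406 0.3267] rot [-3.1326 -0.0379  0.1414] | delta mm [ 4.  -1.  16.9] turn -0.0004 q [0.24 0.66 0.76 0.01 1.68 1.67] open 0.0398 F [-0.2  0.1 -5.1] t 20.6
[-117.35836208   26.18269886]
```

View pics/s10.png

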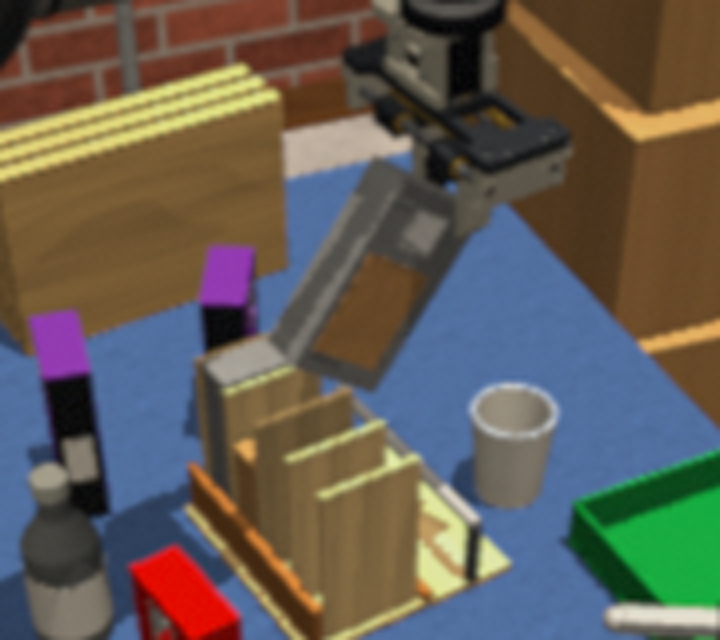

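View pics/t10.png

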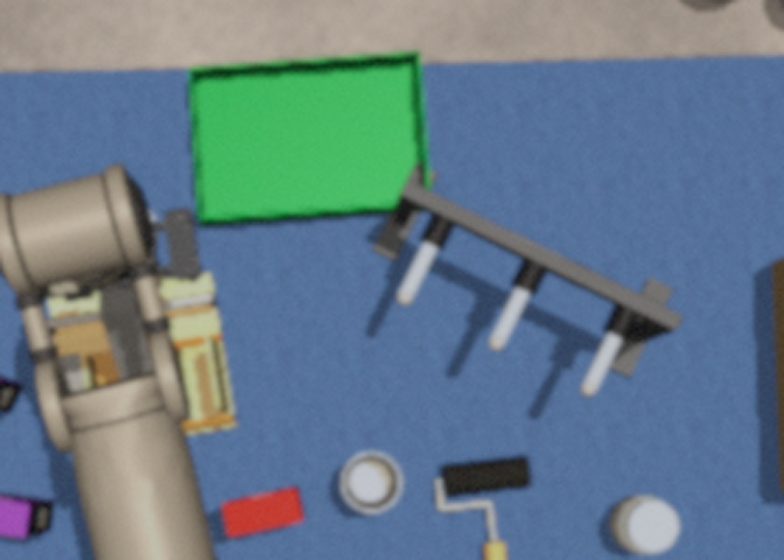

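View pics/w10.png

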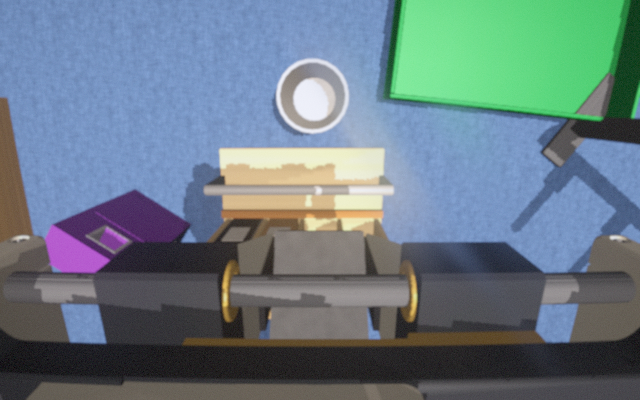

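```bash
cat > fs.py <<'E'
from h import *; import pickle
pt=pickle.load(open("t10.pkl","rb")); ps=cams.read_camera("scene")
T=[((-114,120),(404,302)),((-114,0),(496,347)),((-114,-120),(589,393)),((-35,120),(433,243)),((-35,0),(526,288)),((-35,-120),(619,333))]
S=[((-114,120),(395,240)),((-114,0),(398,319)),((-114,-120),(404,411)),((-35,120),(462,243)),((-35,0),(471,322)),((-35,-120),(482,414))]
mt=np.array([[*a,190] for a,_ in T])/1e3; ut=np.array([b for _,b in T])/2.8+[200,60]
ms=np.array([[*a,190] for a,_ in S])/1e3; us=np.array([b for _,b in S])/2.3+[200,110]
def w(a,M):
    c,s=np.cos(a[2]),np.sin(a[2]); return np.c_[a[0]+c*M[:,0]-s*M[:,1],a[1]+s*M[:,0]+c*M[:,1],M[:,2]+a[3]]
def f(a): return np.r_[(proj(pt,w(a,mt))-ut).ravel(),(proj(ps,w(a,ms))-us).ravel()]
r=least_squares(f,[0.7,-.25,-.46,0],loss="soft_l1"); print(r.x.round(4)); print(r.fun.reshape(-1,2).round(1).tolist())
E
python3 fs.py
```

```text
[ 0.6811 -0.2394 -0.4844  0.0023]
[[0.1, 0.1], [-0.0, 0.2], [-0.3, 0.1], [0.4, -0.2], [-0.1, -0.1], [-0.4, 0.0], [-0.3, -0.2], [0.2, -0.3], [-0.2, 0.2], [-0.2, -0.2], [0.2, -0.1], [0.5, 0.7]]
```

```bash
cat >> h.py <<'E'
ST=np.array([0.6811,-0.2394,-0.4844])
def st(x,y):
    c,s=np.cos(ST[2]),np.sin(ST[2]); return ST[0]+(c*x-s*y)/1000,ST[1]+(s*x+c*y)/1000
def inst(P):
    c,s=np.cos(ST[2]),np.sin(ST[2]); d=np.array(P[:2])-ST[:2]; return np.array([c*d[0]+s*d[1],-s*d[0]+c*d[1]])*1000
E
python3 - <<'E'
from h import *
p=cams.read_camera("scene"); P,r,o=tool(); R=Ro.from_euler("xyz",r).as_matrix()
print(R.round(3))
for dx in (-30,-38,-46):
  for dz in (-8,0,8):
    X=P+R@np.array([dx,20,dz])/1000; X2=P+R@np.array([dx,-20,dz])/1000
    print(dx,dz,proj(p,X).round(1),proj(p,X2).round(1))
E
```

```text
[[ 0.989  0.141  0.032]
 [ 0.141 -0.99   0.013]
 [ 0.034 -0.008 -0.999]]
-30 -8 [[327.3 114.9]] [[319.9 108.6]]
-30 0 [[327.3 117.2]] [[319.9 110.9]]
-30 8 [[327.3 119.5]] [[320.  113.2]]
-38 -8 [[325.  115.7]] [[317.7 109.4]]
-38 0 [[325. 118.]] [[317.7 111.7]]
-38 8 [[325.  120.3]] [[317.7 114. ]]
-46 -8 [[322.7 116.6]] [[315.4 110.2]]
-46 0 [[322.8 118.9]] [[315.5 112.6]]
-46 8 [[322.8 121.2]] [[315.5 114.8]]
```

```bash
python3 - <<'E'
from h import *
plan(0.56,0.02,.335,1.0864)
E
```

```text
pos [0.6681 0.2405 0.3241] rot [-3.1331 -0.0337  0.1414] | delta mm [-137.6  202.9  -17.2] turn -0.945 q [0.24 0.67 0.76 0.01 1.68 1.67] open 0.0397 F [-0.1  0.7 -5.2] t 20.85
```

Emit:
servo_tool(
  targets="-8 12 -2 0;-14 20 -2 0;-19 28 -2 0;-19 28 -2 0;-19 28 -2 0;-19 28 -2 0;-19 28 -2 0;-14 20 0 0;-8 12 0 0;0 0 0 -0.08;0 0 0 -0.1;0 0 0 -0.1;0 0 0 -0.1;0 0 0 -0.1;0 0 0 -0.1;0 0 0 -0.1;0 0 0 -0.1;0 0 0 -0.08;0 0 0 0",
)

```text
time: 23.22
tool_pos: [0.5539, 0.0161, 0.3233]
tool_rot: [3.136, -0.025, 1.033]
contact_force: [1.0, -0.3, -5.0]
opening: 0.0395
```

```bash
python3 - <<'E'
from h import *
plan(*st(-166,-84),.24,1.0864)
shot("scene","s11",(280,60,520,300),2.6)
E
```

```text
pos [0.5539 0.0161 0.3233] rot [ 3.1361 -0.0255  1.0329] | delta mm [-249.    78.4   77.4] turn -0.0535 q [-0.12  0.34  1.3   0.02  1.48  0.42] open 0.0395 F [ 1.  -0.3 -5. ] t 23.225
```

View pics/s11.png

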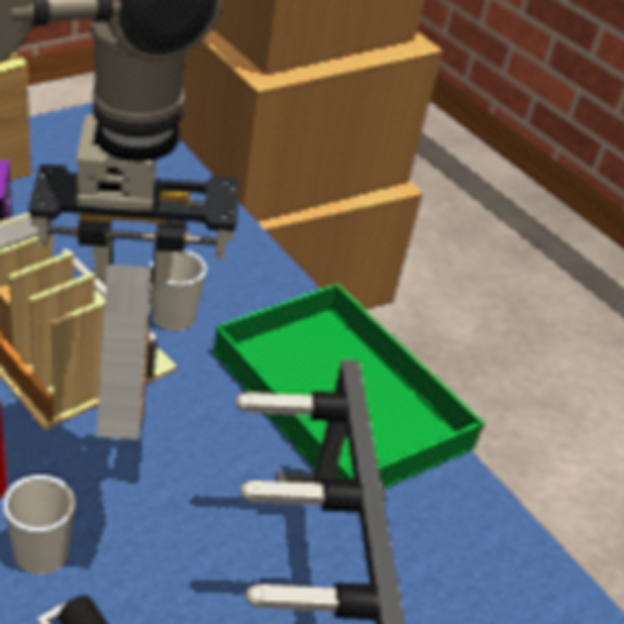

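Emit:
servo_tool(
  targets="-12 4 0 -0.02;-22 7 0 -0.02;-30 9 0 -0.01;-30 9 0 0;-30 9 0 0;-30 9 0 0;-30 9 5 0;-25 9 10 0;-22 7 10 0;-12 4 10 0;0 0 0 0",
)

```text
time: 24.65
tool_pos: [0.5032, -0.2373, 0.2791]
tool_rot: [3.14, -0.029, 1.068]
contact_force: [0.4, -0.2, -3.8]
opening: 0.0395
```

```bash
python3 - <<'E'
from h import *
plan(*st(-166,-84),.193,1.0864); P,r,o=tool(); print(inst(P))
import pickle; p=shot("scene","s12",(280,120,520,360),2.6); pickle.dump(p,open("s12.pkl","wb"))
p=shot("top","t12",(300,60,460,260),3);pickle.dump(p,open("t12.pkl","wb"))
E
```

```text
pos [ 0.5032 -0.2373  0.2791] rot [ 3.1405 -0.0291  1.0682] | delta mm [-5.6 -7.6 85.9] turn -0.0182 q [-0.59  0.37  1.37  0.03  1.4  -0.1 ] open 0.0395 F [ 0.4 -0.2 -3.8] t 24.65
[-158.41851859  -80.99945247]
```

View pics/s12.png

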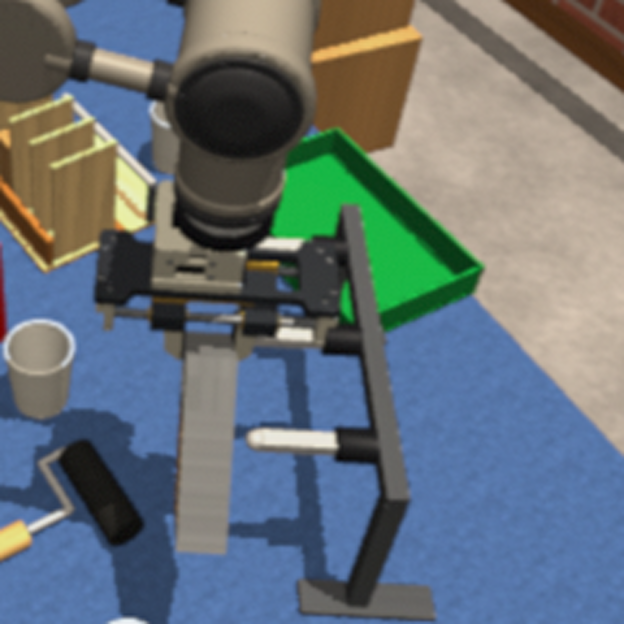

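View pics/t12.png

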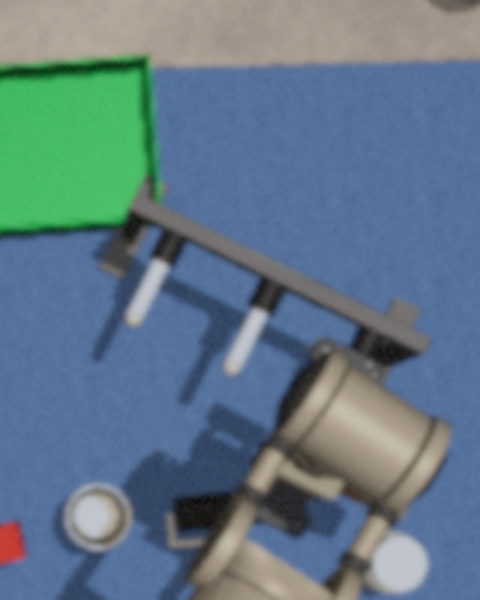

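```bash
cat >> h.py <<'E'
def on_plane(p,uv,xs):
    """ray hit with plane stand-x = xs mm -> (stand y mm, z mm)"""
    o,d=ray(p,uv); n=np.array([np.cos(ST[2]),np.sin(ST[2]),0]); q=np.array([*st(xs,0),0])
    X=o+d*(n@(q-o))/(n@d); return np.array([inst(X)[1],X[2]*1000])
def eye_from(p,P,rt,rb,off):
    """rt,rb rear top/bottom px lists at stand-x off; prints tilt and eye in stand coords"""
    xs=inst(P)[0]
    for a,b,o in zip(rt,rb,off):
        A=on_plane(p,a,xs+o);B=on_plane(p,b,xs+o); u=(A-B)/np.linalg.norm(A-B)
        f=np.array([-u[1],u[0]]) # candidate
        if f[0]<0: f=-f          # front = +y
        e=B+130*u+45*f; print("rt",A.round(1),"rb",B.round(1),"len",np.linalg.norm(A-B).round(1),"tilt",np.degrees(np.arctan2(u[0],u[1])).round(1),"eye",e.round(1),"rel tcp",(e-[inst(P)[1],P[2]*1000]).round(1), "alt from top",(A-30*u+45*f).round(1))
E
python3 - <<'E'
from h import *; import pickle
p=pickle.load(open("s12.pkl","rb")); P,r,o=tool()
z=lambda u,v:(u/2.6+280,v/2.6+120)
eye_from(p,P,[z(188,338),z(238,339)],[z(177,551),z(226,553)],[-20,20])
E
```

```text
rt [-140.2  351.6] rb [-247.3  222.7] len 167.6 tilt 39.7 eye [-129.6  293.9] rel tcp [-49.5  13.6] alt from top [-124.8  299.7]
rt [-127.3  337.7] rb [-237.   204.7] len 172.4 tilt 39.5 eye [-119.6  276.4] rel tcp [-39.5  -3.9] alt from top [-111.7  285.9]
```

```bash
python3 - <<'E'
from h import *
import pickle; p=shot("wrist","w12",(220,180,420,360),4); pickle.dump(p,open("w12.pkl","wb"))
E
```

```text
(no output)
```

View pics/w12.png

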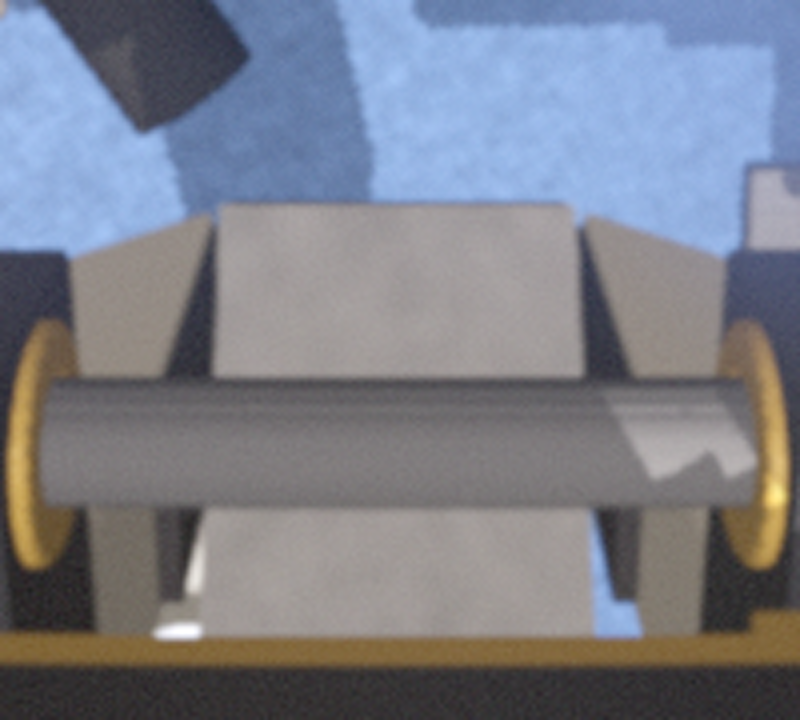

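```bash
cat >> h.py <<'E'
def eye(rel=(-38.5,0,0.5)):
    P,r,o=tool(); R=Ro.from_euler("xyz",r).as_matrix(); return P+R@np.array(rel)/1000
def eplan(xs,ys,z,rel=(-38.5,0,0.5)):
    """delta to put the eye at stand xs,ys mm, z m"""
    P,r,o=tool(); R=Ro.from_euler("xyz",r).as_matrix(); E=eye(rel); T=np.array([*st(xs,ys),z])
    t=-(ST[2]+np.pi/2-r[2]); 
    print("eye st",inst(E).round(1),"z",E[2].round(4),"delta",(R.T@(T-E)*1000).round(1),"turn",round(t,4),"F",np.array(o["contact_force"]).round(1),"rot",r.round(3),"open",round(o["opening"],4),"t",o["time"])
E
python3 - <<'E'
from h import *
eplan(-166,-120,.19)
E
```

```text
eye st [-158.7 -118.4] z 0.279 delta [-4.3 -7.6 88.9] turn -0.0159 F [-0.5 -0.7 -4.2] rot [ 3.138 -0.029  1.071] open 0.0397 t 24.8
```

Emit:
servo_tool(
  targets="-2 4 10 -0.01;-2 4 20 0;0 0 20 0;0 0 20 0;0 0 14 0;0 0 4 0;0 0 0 0",
)

```text
time: 25.68
tool_pos: [0.5137, -0.2395, 0.1902]
tool_rot: [3.133, -0.029, 1.088]
contact_force: [0.3, -0.6, -5.1]
opening: 0.0397
```

```bash
python3 - <<'E'
from h import *
eplan(-72,-120,.190)
import pickle; p=shot("scene","s13",(320,160,480,340),4);pickle.dump(p,open("s13.pkl","wb"))
shot("wrist","w13")
E
```

```text
eye st [-148.1 -116.5] z 0.1885 delta [-3.6 76.1 -0.9] turn 0.0012 F [ 0.3 -0.6 -5.1] rot [ 3.133 -0.029  1.088] open 0.0397 t 25.675
```

View pics/s13.png

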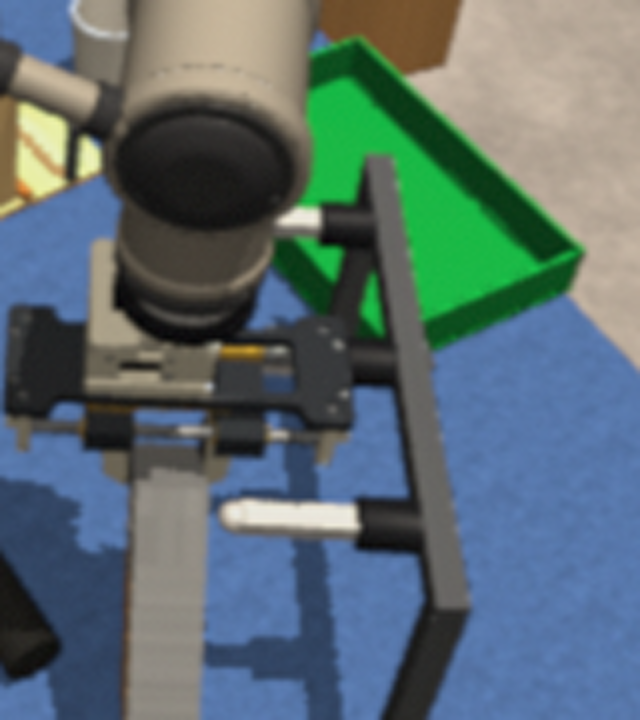

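View pics/w13.png

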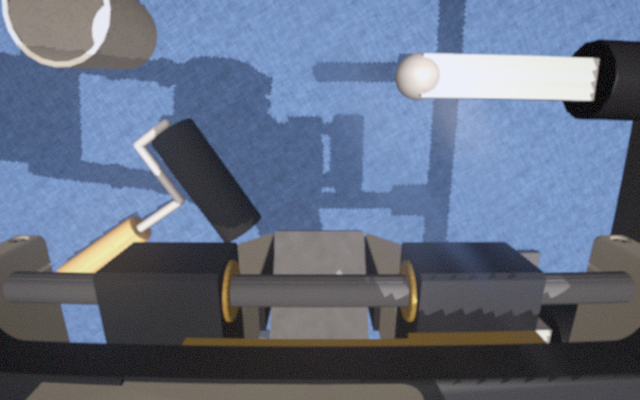

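```bash
python3 - <<'E'
from h import *
p=cams.read_camera("wrist")
print(proj(p,np.array([[*st(-105,0),.19],[*st(-35,0),.19]])), "obs ball (418,76), collar start mid (~575,77)")
p=cams.read_camera("scene"); 
print(proj(p,np.array([[*st(-105,-120),.19],[*st(-35,-120),.19]])))
E
```

```text
[[424.54127652  84.50214974]
 [590.45040971  87.96242866]] obs ball (418,76), collar start mid (~575,77)
[[379.24772713 289.66746249]
 [409.89273239 291.23812223]]
```

Emit:
servo_tool(
  targets="-1 6 -1 0;-1 6 0 0;0 6 0 0;0 6 0 0;0 4 0 0;0 0 0 0",
)

```text
time: 26.62
tool_pos: [0.54, -0.2563, 0.1929]
tool_rot: [3.13, -0.029, 1.087]
contact_force: [1.2, -0.5, -4.6]
opening: 0.0394
```

```bash
python3 - <<'E'
from h import *
eplan(-72,-118,.190)
p=shot("scene","s14",(320,160,480,340),4)
E
```

```text
eye st [-117.  -119.1] z 0.1913 delta [ 1.  45.   1.8] turn 0.0007 F [ 1.2 -0.5 -4.6] rot [ 3.13  -0.029  1.087] open 0.0394 t 26.625
```

View pics/s14.png

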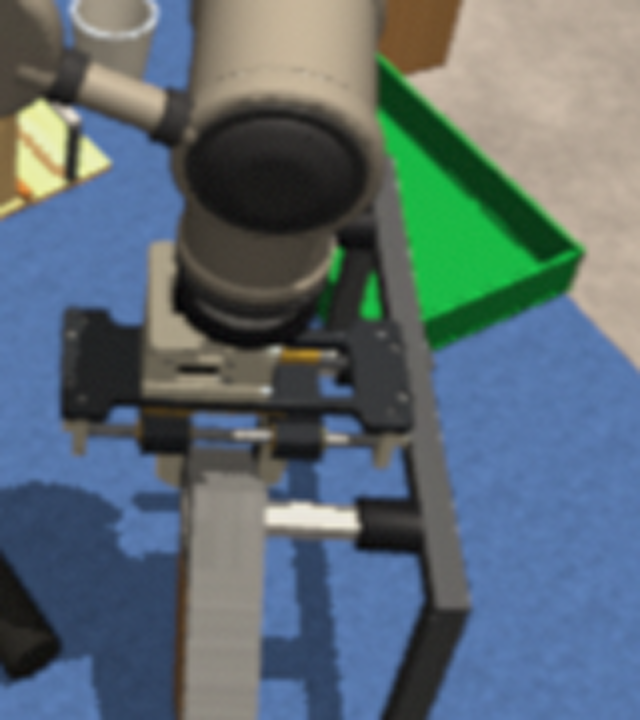

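Emit:
servo_tool(
  targets="1 6 1 0;0 6 0 0;0 6 0 0;0 6 0 0;0 6 0 0;0 6 0 0;0 3 0 0;0 0 0 0",
)

```text
time: 27.68
tool_pos: [0.5773, -0.2745, 0.192]
tool_rot: [3.13, -0.029, 1.087]
contact_force: [-0.4, -0.2, -4.5]
opening: 0.0397
```

```bash
python3 - <<'E'
from h import *
eplan(-73,-118,.190)
p=shot("scene","s15",(320,160,480,340),4)
p=shot("wrist","w15")
E
```

```text
eye st [ -75.5 -117.9] z 0.1904 delta [-0.1  2.5  0.4] turn 0.0007 F [-0.4 -0.2 -4.5] rot [ 3.13  -0.029  1.087] open 0.0397 t 27.675
```

View pics/s15.png

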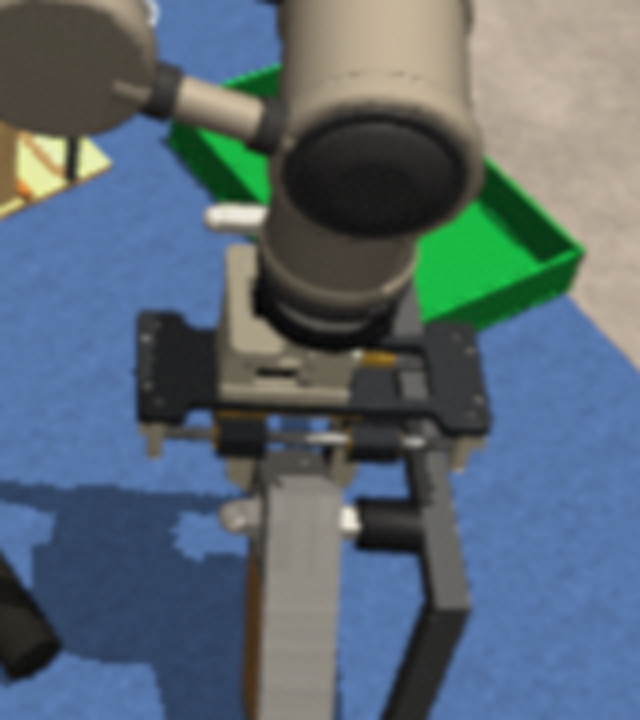

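Emit:
servo_tool(
  targets="0 1 2 0;0 0 2 0;0 0 2 0;0 0 0 0",
)

```text
time: 28.28
tool_pos: [0.5781, -0.2745, 0.1866]
tool_rot: [3.129, -0.029, 1.087]
contact_force: [0.4, 0.2, -3.9]
opening: 0.04
```

Emit:
servo_tool(
  targets="0 0 1.5 0;0 0 0 0;0 0 0 0",
)

```text
time: 28.65
tool_pos: [0.5785, -0.2743, 0.1863]
tool_rot: [3.128, -0.029, 1.087]
contact_force: [-0.8, 0.4, -1.8]
opening: 0.0394
```

Emit:
servo_tool(
  targets="0 0 0 0;0 0 0 0;0 0 0 0;0 0 0 0;0 0 0 0;0 0 0 0",
  hand=0.56,
)

```text
time: 29.4
tool_pos: [0.579, -0.2756, 0.187]
tool_rot: [3.125, -0.028, 1.087]
contact_force: [-0.2, 0.4, 0.7]
opening: 0.0515
```

```bash
python3 - <<'E'
from h import *
eplan(-73,-118,.190)
p=shot("scene","s16",(320,160,480,340),4)
p=shot("wrist","w16")
E
```

```text
eye st [ -73.5 -118.1] z 0.1854 delta [ 0.2  0.5 -4.5] turn 0.0011 F [-0.2  0.4  0.7] rot [ 3.125 -0.028  1.087] open 0.0515 t 29.4
```

View pics/s16.png

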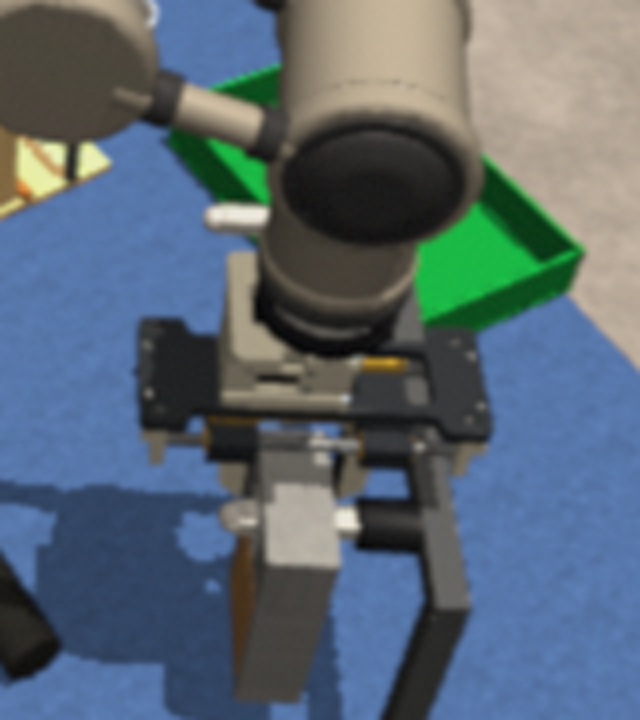

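View pics/w16.png

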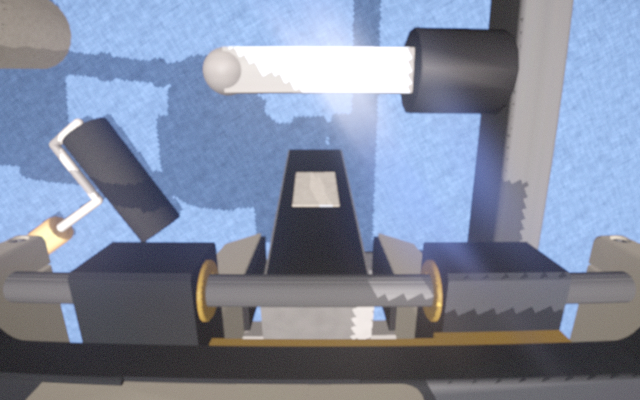

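Emit:
servo_tool(
  targets="0 0 -8 0;0 0 -15 0;0 0 -25 0;0 0 -35 0;0 0 -40 0;30 0 -10 0;40 -20 0 0;40 -20 0 0;40 -30 0 0;40 -30 0 0;0 0 0 0",
)

```text
time: 30.88
tool_pos: [0.5753, -0.0581, 0.3402]
tool_rot: [3.111, -0.029, 1.086]
contact_force: [0.3, -0.8, 0.3]
opening: 0.0513
```

```bash
python3 - <<'E'
from h import *
plan(*rk(85,-75),0.28,1.7126)
p=shot("scene","s17",(200,100,480,370),2.2)
p=shot("top","t17",(200,60,480,280),2.8)
E
```

```text
pos [ 0.5753 -0.0581  0.3402] rot [ 3.1105 -0.0294  1.0855] | delta mm [ 269.  -282.1   59.4] turn -0.6271 q [-0.24  0.37  1.22  0.02  1.52  0.24] open 0.0513 F [ 0.3 -0.8  0.3] t 30.875
```

View pics/s17.png

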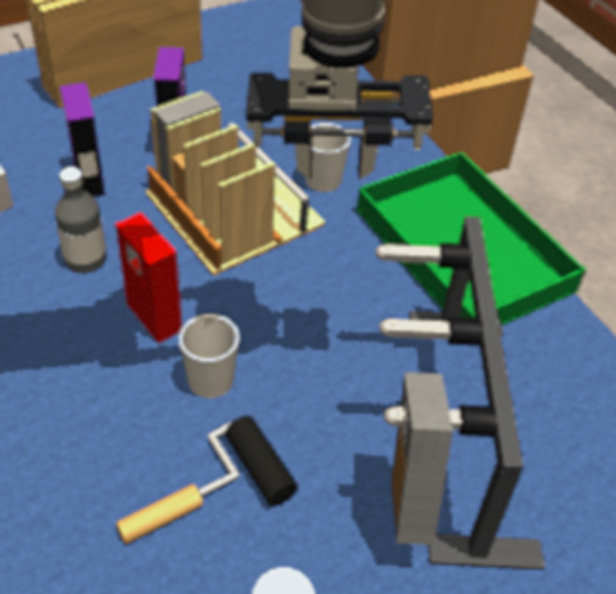

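View pics/t17.png

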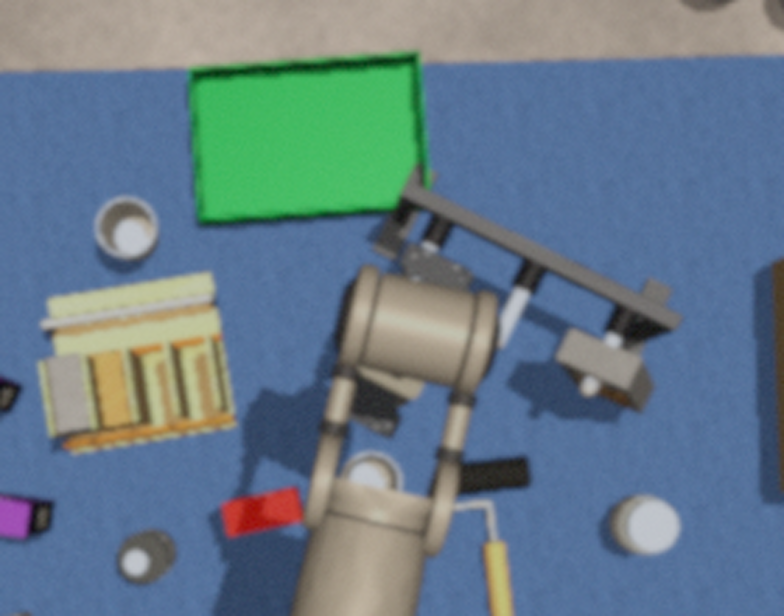

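Emit:
servo_tool(
  targets="15 -15 3 0;25 -26 5 0;32 -34 6 0;32 -34 6 0;32 -34 6 0;32 -34 6 0;32 -34 6 0;32 -34 6 0;22 -24 4 0;15 -14 3 0;0 0 0 -0.09;0 0 0 -0.09;0 0 0 -0.09;0 0 0 -0.09;0 0 0 -0.09;0 0 0 -0.09;0 0 0 -0.06;0 0 0 0",
  hand=0,
)

```text
time: 33.22
tool_pos: [0.4524, 0.3166, 0.2827]
tool_rot: [3.106, -0.005, 1.677]
contact_force: [-1.4, -0.5, 0.2]
opening: 0.0004
```

```bash
python3 - <<'E'
from h import *
plan(*rk(85,-75),0.162,1.7126)
E
```

```text
pos [0.4524 0.3166 0.2827] rot [ 3.1064 -0.0052  1.6772] | delta mm [ -5.2  -3.2 120.6] turn -0.0354 q [ 0.48  0.34  1.4  -0.01  1.36  0.37] open 0.0004 F [-1.4 -0.5  0.2] t 33.225
```

Emit:
servo_tool(
  targets="-2 -1 25 -0.02;-2 -1 30 -0.01;-1 -1 30 0;0 0 25 0;0 0 10 0;0 0 0 0",
)

```text
time: 33.98
tool_pos: [0.4552, 0.3117, 0.1603]
tool_rot: [3.104, -0.006, 1.696]
contact_force: [0.2, -0.1, 0.6]
opening: 0.0003
```

```bash
python3 - <<'E'
from h import *
plan(*rk(-27,-75),0.162,1.7126)
p,r,o=tool(); print(inrk(p))
shot("wrist","w18")
E
```

```text
pos [0.4552 0.3117 0.1603] rot [ 3.1042 -0.0057  1.6962] | delta mm [  2.4 110.6   2.4] turn -0.0164 q [ 0.47  0.45  1.6  -0.01  1.06  0.34] open 0.0003 F [ 0.2 -0.1  0.6] t 33.975
[ 83.68749169 -74.41965689]
```

View pics/w18.png

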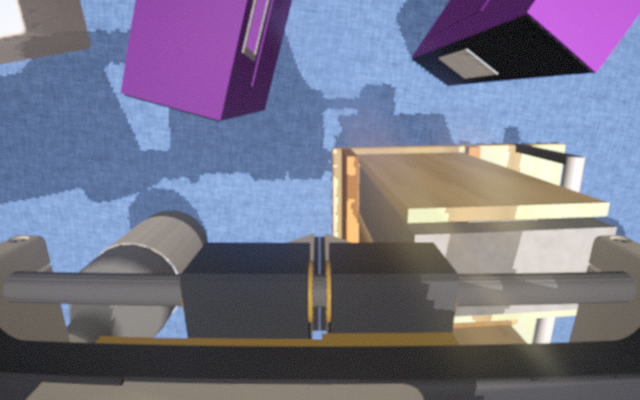

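Emit:
servo_tool(
  targets="1 12 0.5 -0.01;1 12 0.5 0;0 12 0.5 0;0 12 0.5 0;0 12 0.5 0;0 12 0.5 0;0 12 0.5 0;0 12 0.5 0;0 6 0 0;0 0 0 0",
)

```text
time: 35.28
tool_pos: [0.5661, 0.3291, 0.1633]
tool_rot: [3.098, -0.007, 1.706]
contact_force: [0.4, -0.1, 0.5]
opening: 0.0005
```

```bash
python3 - <<'E'
from h import *
p,r,o=tool(); print(p,inrk(p),o["contact_force"])
shot("scene","s19",(240,100,380,230),4)
E
```

```text
[0.56609617 0.32908564 0.16331637] [-28.5120599  -75.91801291] [ 0.39403663 -0.07679599  0.47647143]
```

View pics/s19.png

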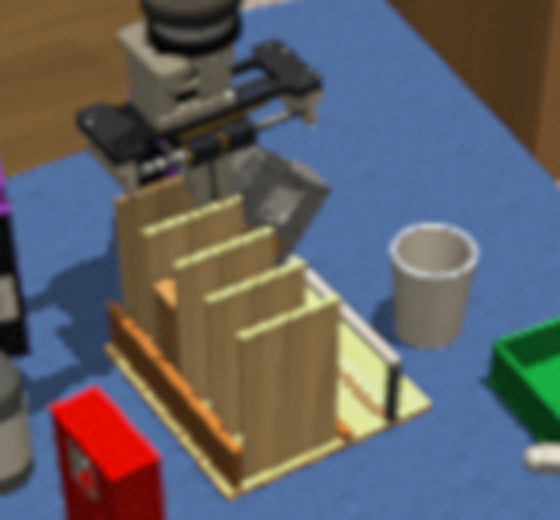

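Tipped. Retract upwards, turn for the grasp.

Emit:
servo_tool(
  targets="0 -10 0 0;0 0 -30 0;0 0 -40 0;0 0 -40 0;0 35 -10 0.1;0 35 0 0.1;0 15 0 0.1;0 0 0 0.1;0 0 0 0.1;0 0 0 0.1;0 0 0 0.1;0 0 0 0.1;0 0 0 0.1;0 0 0 0.1;0 0 0 0.1;0 0 0 0.1;0 0 0 0.1;0 0 0 0.1;0 0 0 0.1;0 0 0 0",
  hand=0.65,
)

```text
time: 37.83
tool_pos: [0.618, 0.333, 0.291]
tool_rot: [-3.137, -0.032, 0.165]
contact_force: [-0.4, -0.7, -0.0]
opening: 0.0597
```

```bash
python3 - <<'E'
from h import *
plan(*rk(-122,-75),0.139,0.1418)
p,r,o=tool(); print(inrk(p))
q=shot("wrist","w20"); import pickle; pickle.dump(q,open("w20.pkl","wb"))
M=np.array([[*rk(-139,-95),.141],[*rk(-139,-55),.141]]); print(proj(q,M))
E
```

```text
pos [0.618 0.333 0.291] rot [-3.1367 -0.0325  0.1655] | delta mm [ 36.6  -0.8 153.3] turn 0.0237 q [ 0.39  0.65  0.88 -0.    1.58  1.79] open 0.0597 F [-0.4 -0.7 -0. ] t 37.825
[-80.45599128 -72.47023648]
[[293.22099268 122.61099362]
 [342.0130175  123.79292979]]
```

View pics/w20.png

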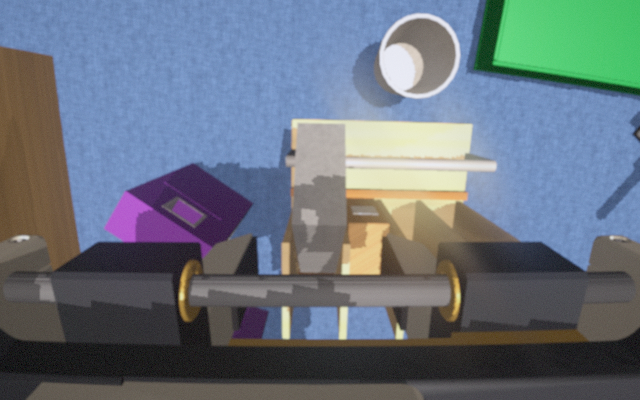

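```bash
python3 - <<'E'
from h import *; import pickle
q=pickle.load(open("w20.pkl","rb"))
for uv in [(252,205),(193,165),(165,240)]: print(inrk(at_z(q,uv,.16)).round(0))
for uv in [(297,124),(345,124)]: print(inrk(at_z(q,uv,.141)).round(1))
E
```

```text
[ -73. -127.]
[-105. -173.]
[ -41. -201.]
[-137.9  -91.9]
[-138.9  -52.5]
```

Emit:
servo_tool(
  targets="16 1 0 0.01;18 1 20 0.01;0 0 30 0;0 0 30 0;0 0 25 0;0 0 15 0;0 0 0 0",
)

```text
time: 38.75
tool_pos: [0.6549, 0.3386, 0.1703]
tool_rot: [-3.136, -0.034, 0.161]
contact_force: [0.7, -0.2, 0.3]
opening: 0.0599
```

```bash
python3 - <<'E'
from h import *
plan(*rk(-122,-72),0.139,0.1418)
p,r,o=tool(); print(inrk(p))
E
```

```text
pos [0.6549 0.3386 0.1703] rot [-3.136  -0.0337  0.161 ] | delta mm [ 3.1  1.1 31.4] turn 0.0192 q [ 0.37  0.78  0.96 -0.    1.37  1.78] open 0.0599 F [ 0.7 -0.2  0.3] t 38.75
[-117.81383768  -72.81806668]
```

Emit:
servo_tool(
  targets="2 1 12 0.01;2 0 12 0.01;0 0 6 0;0 0 0 0",
)

```text
time: 39.25
tool_pos: [0.6615, 0.339, 0.1411]
tool_rot: [-3.134, -0.038, 0.14]
contact_force: [-0.5, 0.3, 0.1]
opening: 0.0595
```

Emit:
servo_tool(
  targets="0 0 0 0;0 0 0 0;0 0 0 0;0 0 0 0",
  hand=0,
)

```text
time: 39.75
tool_pos: [0.6617, 0.3394, 0.1421]
tool_rot: [-3.134, -0.039, 0.141]
contact_force: [0.3, 0.6, -0.9]
opening: 0.0393
```

```bash
python3 - <<'E'
from h import *
plan(*rk(-122,-72),0.139,0.1418)
p,r,o=tool(); print(inrk(p))
shot("scene","s21",(240,100,380,230),4)
E
```

```text
pos [0.6617 0.3394 0.1421] rot [-3.1339 -0.0394  0.1406] | delta mm [-2.8  0.6  3. ] turn -0.0012 q [ 0.37  0.81  0.98 -0.    1.32  1.8 ] open 0.0393 F [ 0.3  0.6 -0.9] t 39.75
[-124.6505051   -72.56417575]
```

View pics/s21.png

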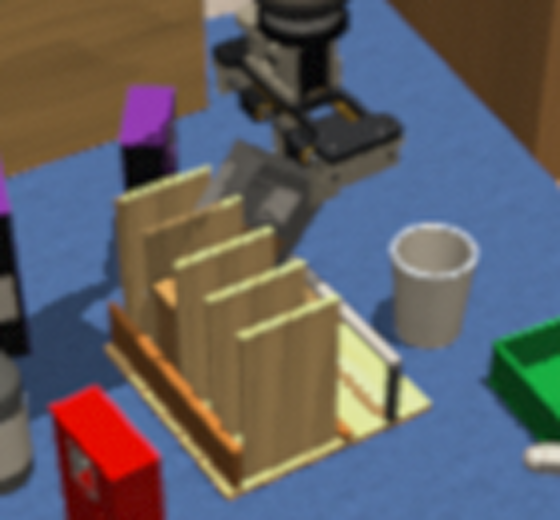

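Emit:
servo_tool(
  targets="0 0 -5 0;0 0 -10 0;0 0 -15 0;0 0 -15 0;0 0 -20 0;0 0 -20 0;0 0 -20 0;0 0 -20 0;0 0 -20 0;0 0 -15 0;0 0 -10 0;0 0 0 0",
)

```text
time: 41.3
tool_pos: [0.6544, 0.3369, 0.3276]
tool_rot: [-3.132, -0.046, 0.14]
contact_force: [0.3, -0.8, -4.5]
opening: 0.0396
```

```bash
python3 - <<'E'
from h import *
plan(0.56,0.05,0.34,0.1418)
p,r,o=tool(); print(inrk(p))
shot("scene","s22",(220,60,400,220),4)
shot("wrist","w22",(220,180,420,360),4)
E
```

```text
pos [0.6544 0.3369 0.3276] rot [-3.1316 -0.0463  0.1403] | delta mm [-132.9  270.7  -21.3] turn -0.0015 q [ 0.37  0.73  0.64 -0.    1.72  1.8 ] open 0.0396 F [ 0.3 -0.8 -4.5] t 41.3
[-117.02590802  -71.19604967]
```

View pics/w22.png

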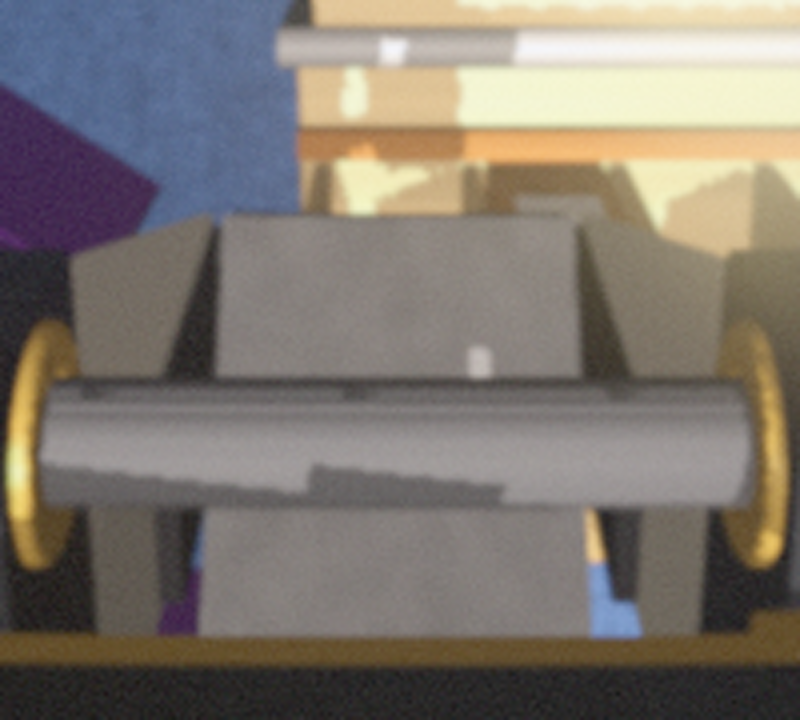

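View pics/s22.png

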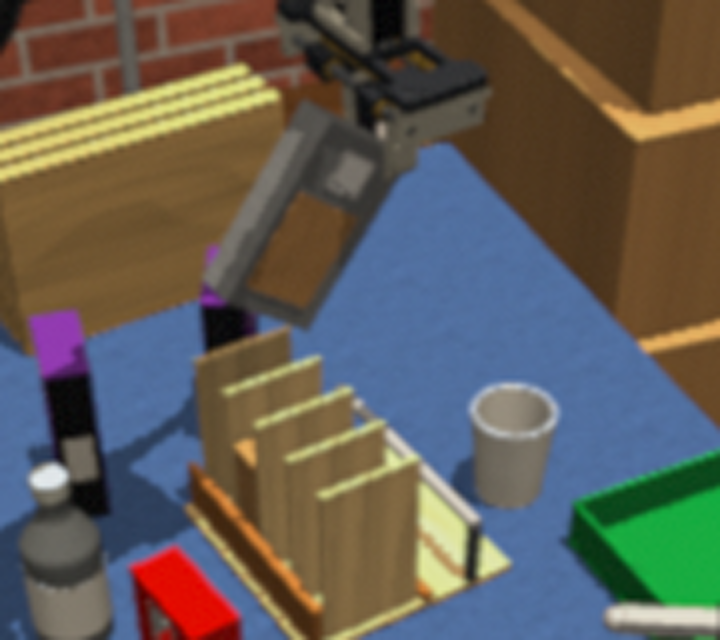

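Emit:
servo_tool(
  targets="-8 16 -1 0;-12 24 -1 0;-15 31 -2 0;-15 31 -2 0;-15 31 -2 0;-15 31 -2 0;-15 31 -2 0;-15 31 -2 0;-12 24 0 0;-8 16 0 0;0 0 0 -0.08;0 0 0 -0.1;0 0 0 -0.1;0 0 0 -0.1;0 0 0 -0.1;0 0 0 -0.1;0 0 0 -0.1;0 0 0 -0.1;0 0 0 -0.08;0 0 0 0",
)

```text
time: 43.9
tool_pos: [0.5539, 0.0483, 0.3176]
tool_rot: [3.137, -0.023, 1.031]
contact_force: [-0.3, -0.6, -3.6]
opening: 0.0392
```

```bash
python3 - <<'E'
from h import *
eplan(-150,122,.24,(-40,0,.5)); print(tool()[0])
E
```

```text
eye st [-248.7  155.5] z 0.3161 delta [-29.7 100.1  75.9] turn -0.0553 F [-0.3 -0.6 -3.6] rot [ 3.137 -0.023  1.031] open 0.0392 t 43.9
[0.55394254 0.04828338 0.31757441]
```

Emit:
servo_tool(
  targets="-4 10 5 -0.02;-6 18 10 -0.02;-6 20 15 -0.01;-6 20 15 0;-5 18 15 0;-4 10 15 0;0 4 15 0;0 0 15 0;0 0 12 0;0 0 5 0;0 0 0 0",
)

```text
time: 45.28
tool_pos: [0.6316, -0.029, 0.1843]
tool_rot: [3.141, -0.022, 1.08]
contact_force: [0.2, 0.3, -3.1]
opening: 0.0394
```

```bash
python3 - <<'E'
from h import *
eplan(-150,122,.19,(-40,0,.5)); print(tool()[0])
shot("scene","s23",(280,100,480,300),3.5)
shot("wrist","w23")
p=cams.read_camera("wrist"); print(proj(p,np.array([[*st(-105,120),.19],[*st(-105,0),.19]])))
E
```

```text
eye st [-142.   123.2] z 0.183 delta [-1.1 -8.  -7.1] turn -0.0067 F [ 0.2  0.3 -3.1] rot [ 3.141 -0.022  1.08 ] open 0.0394 t 45.275
[ 0.63161716 -0.02900808  0.1843474 ]
[[395.6544332  354.92619077]
 [382.77429896 527.24885967]]
```

View pics/s23.png

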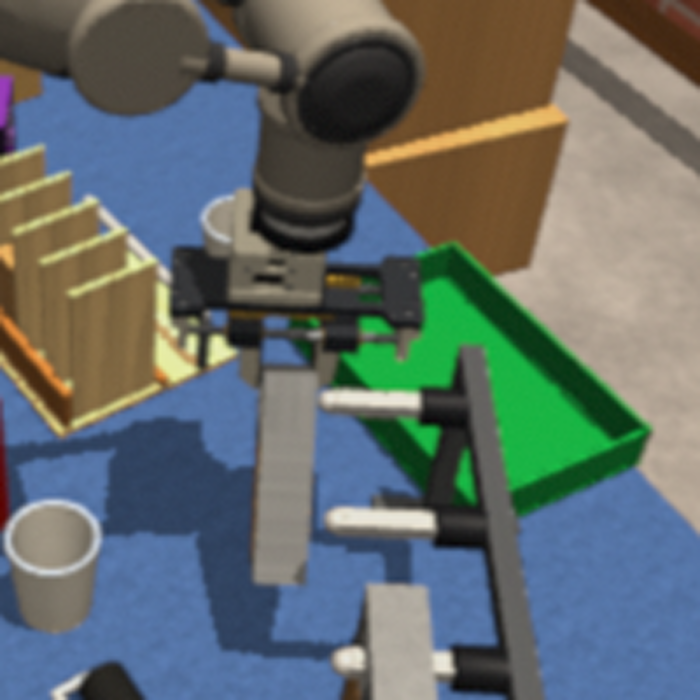

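View pics/w23.png

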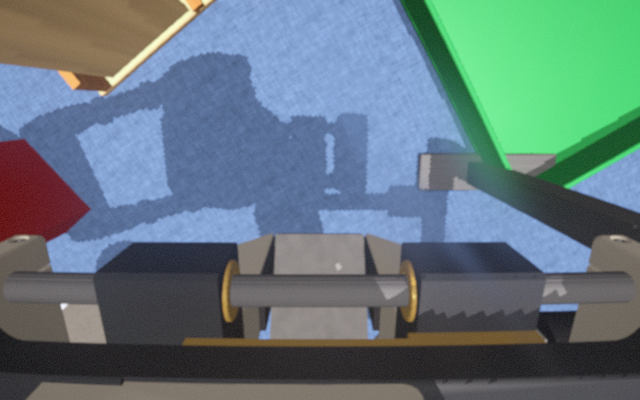

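Emit:
servo_tool(
  targets="-1 0 -5 0;0 0 -3 0;0 6 0 0;0 6 0 0;0 6 0 0;0 0 0 0",
)

```text
time: 46.18
tool_pos: [0.6493, -0.0399, 0.1952]
tool_rot: [3.137, -0.023, 1.079]
contact_force: [-0.5, 0.7, -4.0]
opening: 0.0396
```

```bash
python3 - <<'E'
from h import *
eplan(-74,122,.19,(-40,0,.5)); print(tool()[0])
shot("scene","s24",(280,100,480,300),3.5)
E
```

```text
eye st [-121.3  121.8] z 0.1938 delta [ 0.4 47.3  4. ] turn -0.0071 F [-0.5  0.7 -4. ] rot [ 3.137 -0.023  1.079] open 0.0396 t 46.175
[ 0.64931162 -0.03985817  0.19522588]
```

View pics/s24.png

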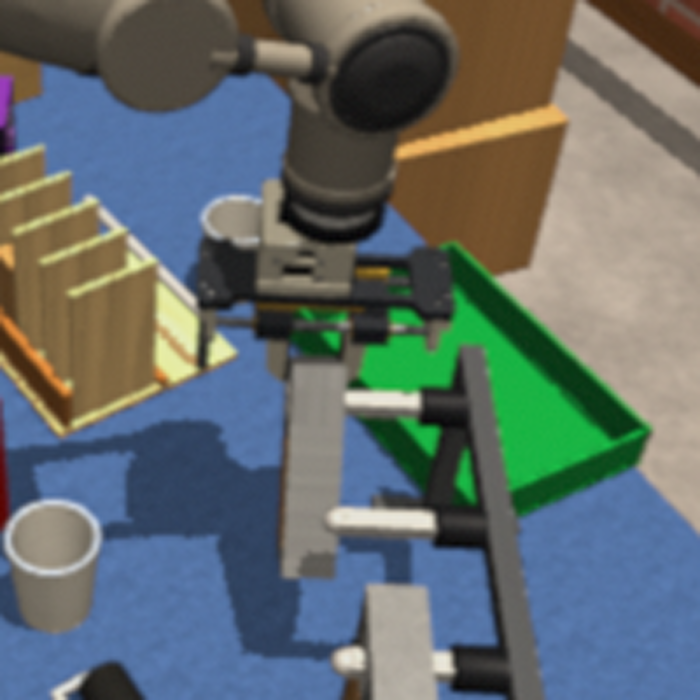

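Emit:
servo_tool(
  targets="0 4 3 0;0 6 0 0;0 6 0 0;0 6 0 0;0 6 0 0;0 6 0 0;0 6 0 0;0 4 0 0;0 0 0 0",
)

```text
time: 47.35
tool_pos: [0.6906, -0.0619, 0.1916]
tool_rot: [3.138, -0.023, 1.079]
contact_force: [0.1, 0.6, -4.8]
opening: 0.0398
```

```bash
python3 - <<'E'
from h import *
eplan(-74,122,.19,(-40,0,.5)); print(tool()[0])
shot("scene","s25",(280,100,480,300),3.5)
E
```

```text
eye st [-74.6 121.5] z 0.1902 delta [0.5 0.6 0.2] turn -0.0071 F [ 0.1  0.6 -4.8] rot [ 3.138 -0.023  1.079] open 0.0398 t 47.35
[ 0.69056736 -0.06191202  0.19157794]
```

View pics/s25.png

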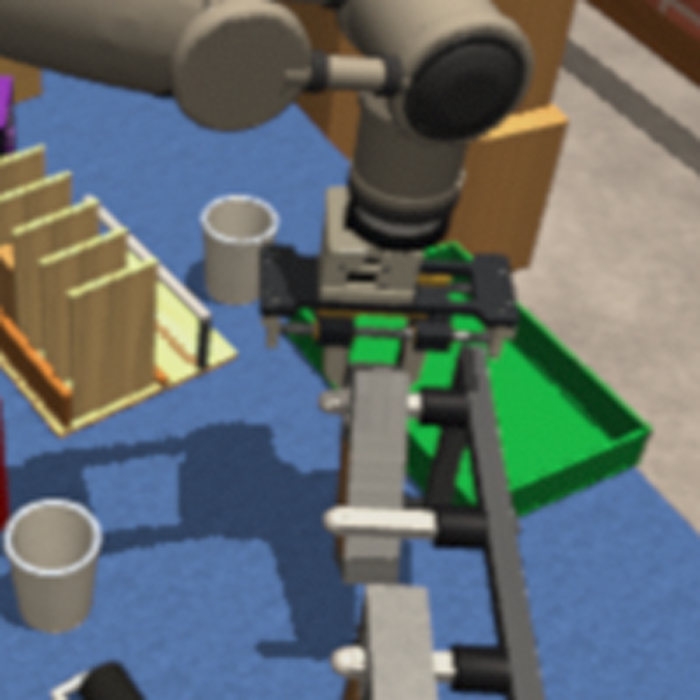

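Peg goes through the eye. Lower onto it and release.

Emit:
servo_tool(
  targets="0 0 2 0;0 0 2 0;0 0 2 0;0 0 2 0;0 0 0 0",
)

```text
time: 48.02
tool_pos: [0.6913, -0.0607, 0.1866]
tool_rot: [3.133, -0.025, 1.08]
contact_force: [0.7, 0.2, -2.8]
opening: 0.0398
```

Emit:
servo_tool(
  targets="0 0 0 0;0 0 0 0;0 0 0 0;0 0 0 0;0 0 0 0;0 0 0 0;0 0 0 0;0 0 0 0",
  hand=0.56,
)

```text
time: 49.02
tool_pos: [0.6912, -0.0617, 0.1861]
tool_rot: [3.133, -0.024, 1.08]
contact_force: [0.4, 0.3, 0.2]
opening: 0.0515
```

```bash
python3 - <<'E'
from h import *
shot("scene","s26",(280,100,480,300),3.5)
E
```

```text
(no output)
```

View pics/s26.png

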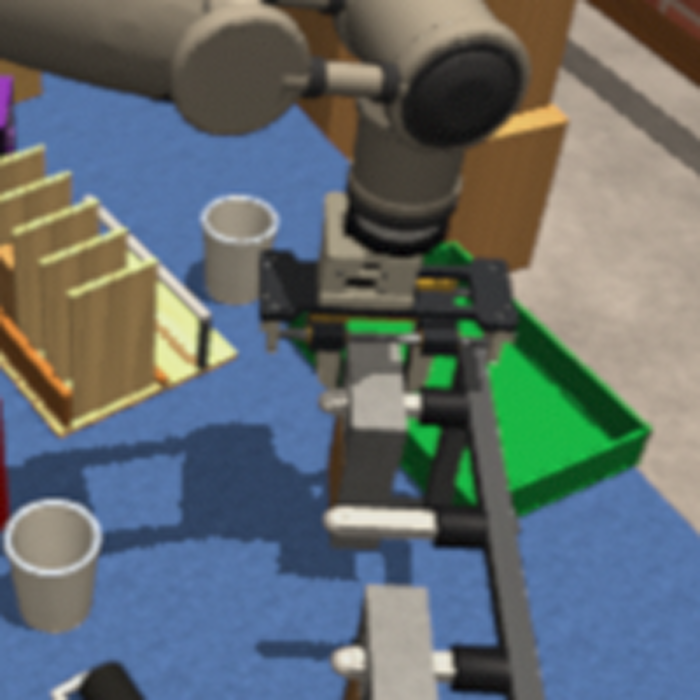

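Hanging upright. Retreat up, away and wait for the swing to die.

Emit:
servo_tool(
  targets="0 0 -8 0;0 0 -15 0;0 0 -25 0;0 0 -35 0;0 0 -40 0;30 0 -10 0;30 -30 0 0;30 -40 0 0;20 -50 0 0;0 -50 0 0;0 -50 0 0;0 -50 0 0;0 0 0 0;0 0 0 0;0 0 0 0;0 0 0 0;0 0 0 0;0 0 0 0;0 0 0 0;0 0 0 0",
)

```text
time: 51.58
tool_pos: [0.5005, 0.1646, 0.3373]
tool_rot: [3.116, -0.034, 1.076]
contact_force: [-0.5, -0.1, 1.0]
opening: 0.0518
```

```bash
python3 - <<'E'
from h import *
import pickle
print(tool()[0])
a=shot("scene","s27",(200,100,480,370),2.2)
b=shot("top","t27",(200,60,480,280),2.8)
pickle.dump((a,b),open("f.pkl","wb"))
E
```

```text
[0.50045708 0.16464335 0.33732358]
```

View pics/s27.png

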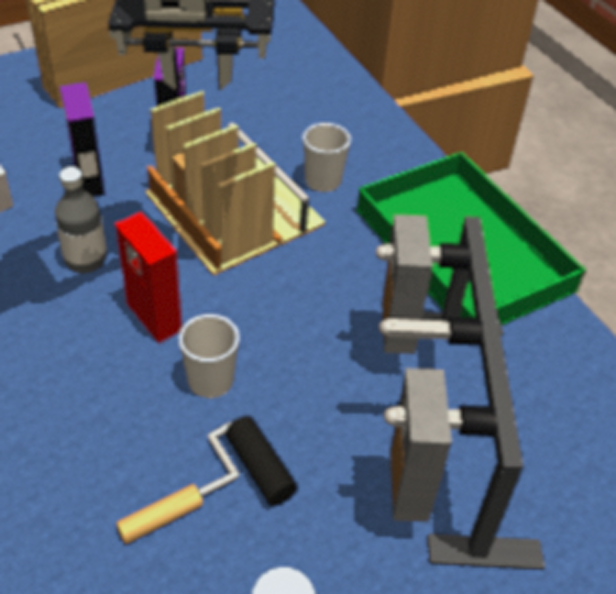

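View pics/t27.png

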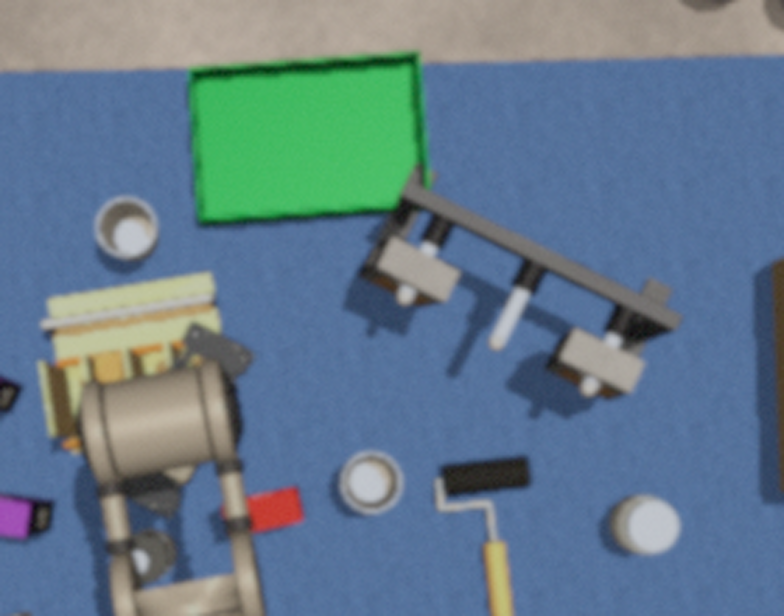

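Emit:
servo_tool(
  targets="0 0 0 0;0 0 0 0;0 0 0 0;0 0 0 0;0 0 0 0;0 0 0 0;0 0 0 0;0 0 0 0;0 0 0 0;0 0 0 0;0 0 0 0;0 0 0 0;0 0 0 0;0 0 0 0;0 0 0 0;0 0 0 0;0 0 0 0;0 0 0 0;0 0 0 0;0 0 0 0",
)

```text
time: 54.18
tool_pos: [0.5003, 0.1648, 0.3375]
tool_rot: [3.115, -0.034, 1.076]
contact_force: [0.4, 0.8, 0.4]
opening: 0.0513
```

```bash
python3 - <<'E'
from h import *
import pickle
a0,b0=pickle.load(open("f.pkl","rb"))
a=shot("scene","s28",(340,180,440,350),4)
b=shot("top","t28",(310,130,450,220),5.5)
d=np.abs(a["color"].astype(int)-a0["color"]).max(2)[190:345,360:420]; print("scene diff >40 px:",(d>40).sum())
d=np.abs(b["color"].astype(int)-b0["color"]).max(2)[130:215,315:450]; print("top diff:",(d>40).sum())
for f in range(4):
    c=cams.read_camera("scene"); d=np.abs(a["color"].astype(int)-c["color"]).max(2)[190:345,360:420]; print((d>40).sum())
for pic in (a,b):
    for q in cams.cut_out(pic,"caseA")[:4]: print(round(q["score"],2),np.round(q["extent"],1))
E
```

```text
scene diff >40 px: 351
top diff: 355
228
488
876
948Traceback (most recent call last):
  File "<stdin>", line 11, in <module>
ValueError: only the last four pictures can be asked about
```

View pics/t28.png

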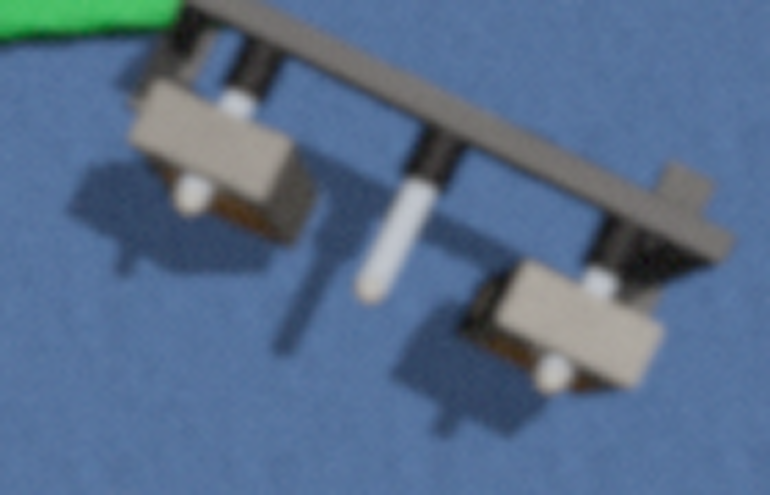

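View pics/s28.png

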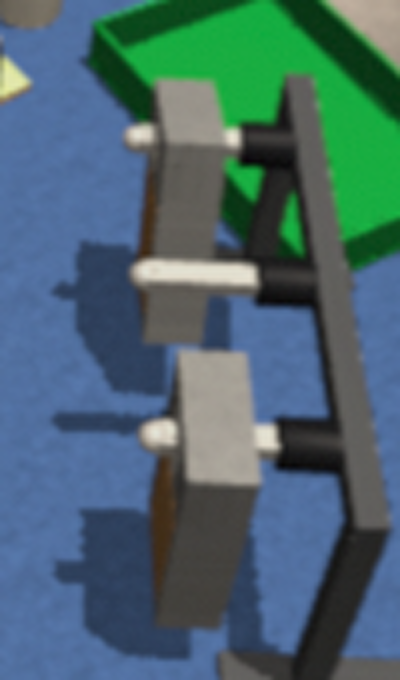

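Emit:
servo_tool(
  targets="0 0 0 0;0 0 0 0;0 0 0 0;0 0 0 0;0 0 0 0;0 0 0 0;0 0 0 0;0 0 0 0;0 0 0 0;0 0 0 0;0 0 0 0;0 0 0 0;0 0 0 0;0 0 0 0;0 0 0 0;0 0 0 0;0 0 0 0;0 0 0 0;0 0 0 0;0 0 0 0",
)

```text
time: 56.98
tool_pos: [0.5004, 0.1648, 0.3375]
tool_rot: [3.115, -0.034, 1.076]
contact_force: [0.7, -0.1, 0.3]
opening: 0.0512
```

Emit:
servo_tool(
  targets="0 0 0 0;0 0 0 0;0 0 0 0;0 0 0 0;0 0 0 0;0 0 0 0;0 0 0 0;0 0 0 0;0 0 0 0;0 0 0 0;0 0 0 0;0 0 0 0;0 0 0 0;0 0 0 0;0 0 0 0;0 0 0 0;0 0 0 0;0 0 0 0;0 0 0 0;0 0 0 0",
)

```text
time: 59.48
tool_pos: [0.5004, 0.1648, 0.3375]
tool_rot: [3.115, -0.034, 1.076]
contact_force: [0.1, 0.2, -0.3]
opening: 0.0513
```

Emit:
servo_tool(
  targets="0 0 0 0;0 0 0 0;0 0 0 0;0 0 0 0;0 0 0 0;0 0 0 0;0 0 0 0;0 0 0 0;0 0 0 0;0 0 0 0;0 0 0 0;0 0 0 0;0 0 0 0;0 0 0 0;0 0 0 0;0 0 0 0;0 0 0 0;0 0 0 0;0 0 0 0;0 0 0 0",
)

```text
time: 61.98
tool_pos: [0.5004, 0.1648, 0.3375]
tool_rot: [3.115, -0.034, 1.076]
contact_force: [-0.9, 0.1, 0.3]
opening: 0.0518
```

```bash
cat > sw.py <<'E'
from h import *
print(tool()[2]["time"])
fr=[cams.read_camera("scene")["color"].astype(int) for _ in range(14)]
A=np.array(fr)
for nm,(r0,r1,c0,c1) in dict(peg1=(195,268,370,400),peg3=(266,340,375,408)).items():
    rg=(A.max(0)-A.min(0)).max(2)[r0:r1,c0:c1]; print(nm,"px range>40:",(rg>40).sum())
E
python3 sw.py
```

```text
61.975
peg1 px range>40: 301
peg3 px range>40: 62
```

Emit:
servo_tool(
  targets="0 0 0 0;0 0 0 0;0 0 0 0;0 0 0 0;0 0 0 0;0 0 0 0;0 0 0 0;0 0 0 0;0 0 0 0;0 0 0 0;0 0 0 0;0 0 0 0;0 0 0 0;0 0 0 0;0 0 0 0;0 0 0 0;0 0 0 0;0 0 0 0;0 0 0 0;0 0 0 0",
)

```text
time: 65.18
tool_pos: [0.5003, 0.1648, 0.3375]
tool_rot: [3.115, -0.034, 1.076]
contact_force: [0.6, -0.1, 0.2]
opening: 0.0511
```

Emit:
servo_tool(
  targets="0 0 0 0;0 0 0 0;0 0 0 0;0 0 0 0;0 0 0 0;0 0 0 0;0 0 0 0;0 0 0 0;0 0 0 0;0 0 0 0;0 0 0 0;0 0 0 0;0 0 0 0;0 0 0 0;0 0 0 0;0 0 0 0;0 0 0 0;0 0 0 0;0 0 0 0;0 0 0 0",
)

```text
time: 67.68
tool_pos: [0.5003, 0.1648, 0.3375]
tool_rot: [3.115, -0.034, 1.076]
contact_force: [-0.3, 0.6, 0.5]
opening: 0.0513
```

Emit:
servo_tool(
  targets="0 0 0 0;0 0 0 0;0 0 0 0;0 0 0 0;0 0 0 0;0 0 0 0;0 0 0 0;0 0 0 0;0 0 0 0;0 0 0 0;0 0 0 0;0 0 0 0;0 0 0 0;0 0 0 0;0 0 0 0;0 0 0 0;0 0 0 0;0 0 0 0;0 0 0 0;0 0 0 0",
)

```text
time: 70.18
tool_pos: [0.5004, 0.1648, 0.3375]
tool_rot: [3.115, -0.034, 1.076]
contact_force: [0.4, 0.7, 0.2]
opening: 0.0514
```

```bash
python3 sw.py
```

```text
70.175
peg1 px range>40: 113
peg3 px range>40: 32
```

Still dying out; wait more and then measure the placing.

Emit:
servo_tool(
  targets="0 0 0 0;0 0 0 0;0 0 0 0;0 0 0 0;0 0 0 0;0 0 0 0;0 0 0 0;0 0 0 0;0 0 0 0;0 0 0 0;0 0 0 0;0 0 0 0;0 0 0 0;0 0 0 0;0 0 0 0;0 0 0 0;0 0 0 0;0 0 0 0;0 0 0 0;0 0 0 0",
)

```text
time: 73.38
tool_pos: [0.5004, 0.1648, 0.3375]
tool_rot: [3.115, -0.034, 1.076]
contact_force: [-0.3, -0.3, 0.3]
opening: 0.0515
```

Emit:
servo_tool(
  targets="0 0 0 0;0 0 0 0;0 0 0 0;0 0 0 0;0 0 0 0;0 0 0 0;0 0 0 0;0 0 0 0;0 0 0 0;0 0 0 0;0 0 0 0;0 0 0 0;0 0 0 0;0 0 0 0;0 0 0 0;0 0 0 0;0 0 0 0;0 0 0 0;0 0 0 0;0 0 0 0",
)

```text
time: 75.88
tool_pos: [0.5004, 0.1648, 0.3375]
tool_rot: [3.115, -0.034, 1.076]
contact_force: [0.5, 0.3, -0.4]
opening: 0.0515
```

Emit:
servo_tool(
  targets="0 0 0 0;0 0 0 0;0 0 0 0;0 0 0 0;0 0 0 0;0 0 0 0;0 0 0 0;0 0 0 0;0 0 0 0;0 0 0 0;0 0 0 0;0 0 0 0;0 0 0 0;0 0 0 0;0 0 0 0;0 0 0 0;0 0 0 0;0 0 0 0;0 0 0 0;0 0 0 0",
)

```text
time: 78.38
tool_pos: [0.5003, 0.1648, 0.3375]
tool_rot: [3.115, -0.034, 1.076]
contact_force: [0.8, -0.1, 0.5]
opening: 0.0513
```

Emit:
servo_tool(
  targets="0 0 0 0;0 0 0 0;0 0 0 0;0 0 0 0;0 0 0 0;0 0 0 0;0 0 0 0;0 0 0 0;0 0 0 0;0 0 0 0;0 0 0 0;0 0 0 0;0 0 0 0;0 0 0 0;0 0 0 0;0 0 0 0;0 0 0 0;0 0 0 0;0 0 0 0;0 0 0 0",
)

```text
time: 80.88
tool_pos: [0.5003, 0.1648, 0.3375]
tool_rot: [3.115, -0.034, 1.076]
contact_force: [-1.1, -0.1, -0.1]
opening: 0.0509
```

```bash
python3 sw.py; python3 - <<'E'
from h import *
b=shot("top","t30",(310,130,450,220),5.5)
shot("scene","s30",(340,180,440,350),4)
for n in ["caseA"]:
    for q in cams.cut_out(b,n)[:4]: print(round(q["score"],2),np.round(q["extent"],1))
for y in (120,-120):
    for x in (-66,): # expected corners of the top face if centred at peg middle
        M=np.array([[*st(x+a,y+c),.212] for a,c in((-20,45),(20,45),(20,-45),(-20,-45))]); print(y,((proj(b,M)-[310,130])*5.5).round(0).tolist())
E
```

```text
80.875
peg1 px range>40: 0
peg3 px range>40: 0
120 [[144.0, 129.0], [174.0, 69.0], [310.0, 136.0], [280.0, 197.0]]
-120 [[508.0, 310.0], [538.0, 249.0], [676.0, 317.0], [646.0, 378.0]]
```

View pics/t30.png

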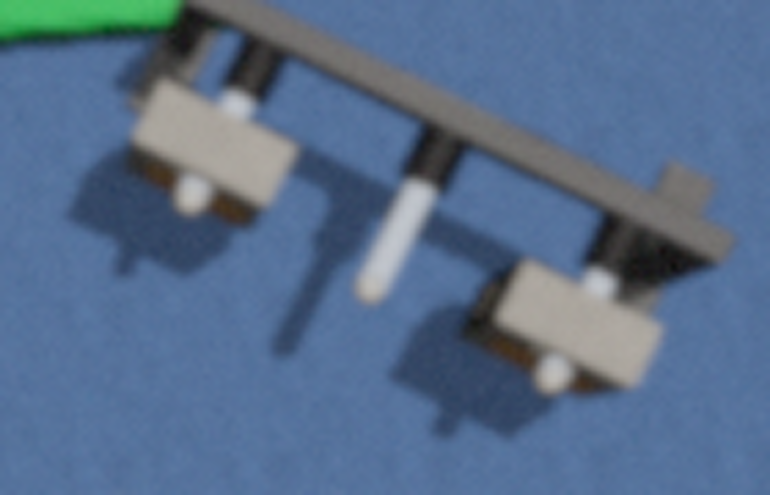

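View pics/s30.png

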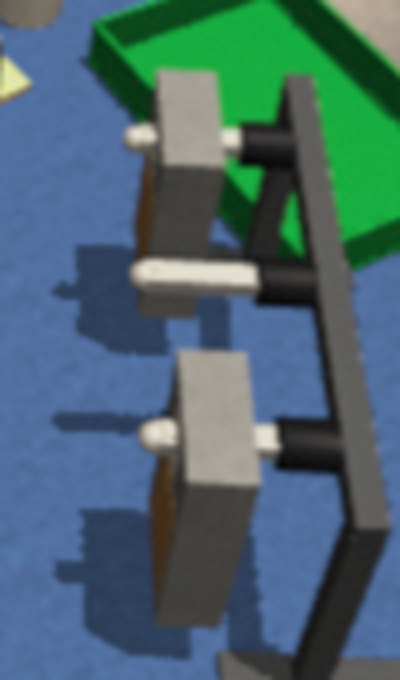

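```bash
python3 - <<'E'
from h import *
b=cams.read_camera("top"); s=cams.read_camera("scene"); print(tool()[2]["time"])
im={}
for nm,p,(x0,y0,x1,y1),f in (("o_top",b,(310,130,450,220),5.5),("o_scene",s,(340,180,440,350),4)):
    I=cv2.resize(p["color"][y0:y1,x0:x1,::-1],None,fx=f,fy=f,interpolation=cv2.INTER_CUBIC)
    for y in (120,-120):
        def P(a,c,z): return proj(p,[*st(-75+a,y+c),z])[0]
        C={(a,c,z):tuple(((P(a,c,z)-[x0,y0])*f).astype(int).tolist()) for a in(-20,20) for c in(-45,45) for z in(.052,.212)}
        for k in C:
            for l in C:
                if k<l and sum(u!=v for u,v in zip(k,l))==1: cv2.line(I,C[k],C[l],(0,255,255),1)
    cv2.imwrite(f"pics/{nm}.png",I)
E
```

```text
81.825
```

View pics/o_top.png

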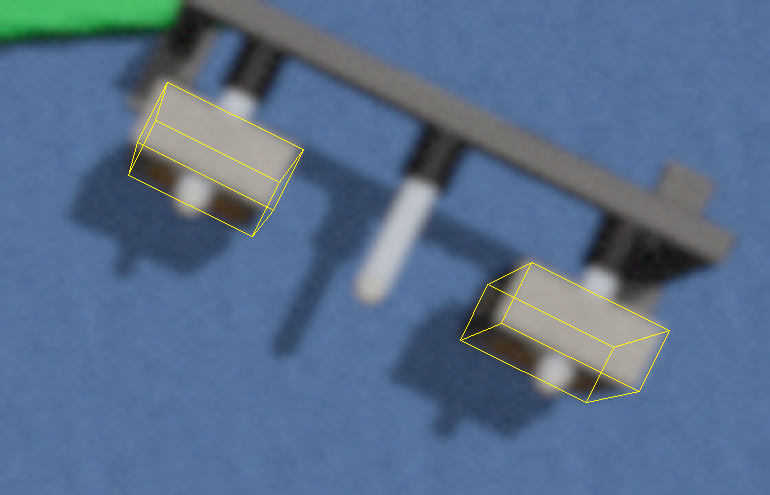

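View pics/o_scene.png

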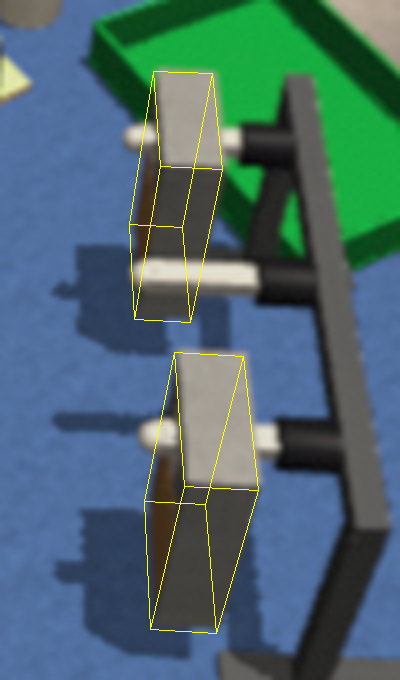

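```bash
python3 sw.py; python3 - <<'E'
from cell import robot
print(robot.hand_in())
E
```

```text
81.825
peg1 px range>40: 0
peg3 px range>40: 0
the job is handed in; nothing more can be done
None
```

The rack held two grey cases, and both now hang by their eyes on the display stand, one on peg1 and one on peg3. I handed the job in about 82 s into the 210 s allowed; it reports no verdict.

- **Method:** I tipped each case onto the rest bar, gripped it at the spine side of its top and lifted it out. I then slid its eye over the peg and released it.
- **Not clean:** my first push on the first case stopped short and it fell back upright in its slot. A longer push tipped it.
- **Hanging check:** an upright case drawn over the top and scene pictures matched both. Each sits about 9 mm towards the ball from its peg's middle, inside the limits.
- **At rest:** right after release both were swinging. At 81 to 82 s, comparing successive pictures showed no motion in either.
- **Rest of the scene:** the box file and the other things on the table look unmoved in the pictures, though I did not measure them again. The gripper ended clear of everything.
- **Disagreement:** the wrist camera put the pegs 3 to 4 mm away from my fit to the other two cameras. I aimed between the two and both eyes went on without noticeable side force.

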